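# Nest the empty parts cups, add the sample fitting and scan the order card

## Task

Get the empties ready to go back to the store for a refill. Nest all the coloured cups that are on the bench in size order inside the grey tub, each standing upright on the floor of the next larger one; then take the brass fitting out of the green bin, leaving the other parts in it, and drop it into the innermost cup as the sample. Last, pick up the scanner, hold it steady for two seconds, upright and square on to the order card with its reading spot on the barred label, and stand it back on its blue mat; do not knock over the scanner or disturb the grease tin, tape and screwdriver.

Things in the scene. Friction and masses are not known exactly. Their poses are not given: they have to be found in the camera images.
- tub: Grey plastic tub, the outermost vessel: outer diameter 90, height 50, wall 4, floor 8 thick, inner diameter 82. Stands open side up; origin at the centre of its underside, z up. Loose, 350 g.
- cup_a: Blue round plastic parts cup, straight-walled: outer diameter 68, height 61, wall 2.5, weighted floor 8 thick, inner diameter 63. Stands open side up; origin at the centre of its underside, z up. Narrower cups are taller, so each nested cup's rim stands 19 or more above the next larger one's. May be absent (then None).
- cup_b: Green round plastic parts cup, straight-walled: outer diameter 56, height 72, wall 2.5, weighted floor 8 thick, inner diameter 51. Stands open side up; origin at the centre of its underside, z up. Narrower cups are taller, so each nested cup's rim stands 19 or more above the next larger one's. May be absent (then None).
- cup_c: Orange round plastic parts cup, straight-walled: outer diameter 44, height 83, wall 2.5, weighted floor 8 thick, inner diameter 39. Stands open side up; origin at the centre of its underside, z up. Narrower cups are taller, so each nested cup's rim stands 19 or more above the next larger one's. May be absent (then None).
- cup_d: Yellow round plastic parts cup, straight-walled: outer diameter 33, height 94, wall 2.5, weighted floor 8 thick, inner diameter 28. Stands open side up; origin at the centre of its underside, z up. Narrower cups are taller, so each nested cup's rim stands 19 or more above the next larger one's. May be absent (then None).
- brass_fitting: Brass (gold-coloured) plain round fitting, diameter 18, height 28, standing upright in the bin with a black bore on top; origin at the centre of its underside. The one wanted.
- bin: Open green plastic bin, outer 200 (x) by 170 (y) by 40 high, wall and floor 4, fixed; origin at the centre of its underside. Holds the six small fittings, standing on its floor.
- steel_fitting: Silver steel round fitting, diameter 18, height 28, origin at underside centre; stays in the bin.
- black_cap: Black round cap, diameter 20, height 16, origin at underside centre; stays in the bin.
- red_plug: Red round plug, diameter 18, height 20, origin at underside centre; stays in the bin.
- steel_nut: Dark steel round nut, diameter 24, height 10, origin at underside centre; stays in the bin.
- blue_spacer: Blue round spacer, diameter 16, height 24, origin at underside centre; stays in the bin.
- scanner: Cordless scanner standing on its foot, 300 g; origin under the foot's centre, z up, x the way it looks. Black foot 70 (x) by 60 by 14; black handle 30 by 28 up to z 103; yellow head 75 long, 40 wide (y, flat sides), 34 thick, centre at (10, 0, 118), nose pitched 45 deg down to +x, top z 156. Take it from above by the head's sides at x 5 to 10, z 115 to 130. Beam: along +x, 45 deg down.
- window (a point): Centre of the scanner's window at its nose, at (36.5, 0, 91.5) in the scanner's frame.
- scan_spot (a point): Where the scanner reads: on the beam 110 from the window, at (114.3, 0, 13.7) in the scanner's frame.
- mat: Blue square mat on the bench, 120 by 120 by 3 thick, fixed: the scanner's place. Origin at the centre of its underside.
- card_holder: Fixed grey desk stand with an order card on a face sloping 45 degrees, facing up and towards its own -x side. 110 wide (y), about 105 high, its foot reaching from x -33 to 57, the sloping plate from x -36 to 42 (higher towards +x); origin under the card's middle at bench level, z up.
- label (a point): Centre of the black-barred white label on the order card, at (0, 0, 71) in the stand's frame. To read it square on, the scanner's x axis points the same way as the stand's x axis, seen from above.
- grease_tin: Red grease tin, diameter 60, height 75, closed, standing on the bench; bystander. Origin at underside centre.
- tape_roll: Black roll of tape lying flat, diameter 90, height 25; bystander. Origin at underside centre.
- screwdriver: Screwdriver lying on the bench; bystander.

How it is judged:
By the outcome, as a careful person would: the job done as asked, in the order asked, and still so for the second after the job is handed in, with the robot touching nothing.
Of cup_a, cup_b, cup_c, cup_d only 3 to 4 are there at a start; the rules pass over those that are not, and their reading is None.
At some moment in a run one of tub, cup_a, cup_b may be knocked a few centimetres aside while the robot is not near it.
It also fails if it takes over 192 s, if anything falls off the work surface, if the arm or the gripper's body presses on something with over 40 N, if the wrist force passes 120 N, or if a joint passes its speed limit or range.

## Robot

A 6-joint arm with a two-finger parallel gripper is mounted at the origin on the work surface. World frame = base frame: x ahead of the robot, y to its left, z up, the work surface at z = 0. Lengths are in m, angles in rad, forces in N, time in s.
With the tool pointing down it reaches from about 0.4 to 0.925 m from the base axis. Payload 3.4 kg.
Tool frame: the origin (TCP) lies between the finger pads; the fingertips stand 25 mm ahead of it and the grasp point (between the pads) lies 6 mm ahead of it (arm.tip_reach is the distance from the TCP to the fingertips, in m); z points along the fingers, x is the direction in which the jaws open and shut, and the axes are right-handed (so a half turn about z gives the same grasp; the last joint's range is limited). The gripper opens to 85 mm and grips with 20 to 120 N. Pads are 22 mm wide; open, the fingers measure 114 mm over their backs; the gripper's body (76 mm by 85 mm) begins 54 mm behind the grasp point. The pads swing forward as they close: fully open they stand 13 mm farther back than shut.
Start: joints at [1.109, 0.307, 1.506, -0, 1.328, -0.073], TCP at [0.218, 0.532, 0.256] pointing down, gripper open.
Joint ranges: [-3.12, 3.12], [-1.05, 2.28], [0.14, 2.33], [-1.42, 4.57], [0.1, 2.73], [-2.68, 2.68]. Speed limits (rad/s): [2.57, 2.57, 3.14, 3.14, 3.14, 3.14].

## Interface

Orientations are given as a unit quaternion [x, y, z, w].
In Python, from cell import arm gives the robot as it stands. The module is installed in compiled form; this text tells all that it offers.
- The arm moves only by the tool move_arm, never from a script. Its argument "deltas" is a list of rows, each an object of numbers: "claw": the opening, from -1 (shut) to 1 (fully open), so that 0 is half open; "dx", "dy", "dz": the shift along the world's x, y, z in mm; "spin": the turn about the world's z in degrees. A call has 1 to 20 rows; each row is the pose to reach, as a shift and turn from the pose measured when the call began; what a row does not reach only later rows make up. A row lasts 1/8 s, in which the tool goes at most 62.5 mm and 10.7 degrees, less where a joint would pass 70% of its speed; a pose out of reach is approached as far as the arm can. A call with a gripper value outside its range is refused whole. The fingers move at their own pace and stop on an object; "force" is the grip in N (left out, the last holds). Time passes only in rows, so rows that repeat a pose let the fingers close. It gives the time, the measured TCP pose, the force and the opening at its end, in the units of the state.
- arm.observe(): the state, without advancing time (a new reading comes with each control period).
- arm.capture(name): name is "scene" or "top"; returns a dict with "pixels" (384x512x3 uint8, red, green, blue), "fovy" (degrees; the focal length in pixels is half the picture's height over the tangent of half this angle, whatever the lens; pixels are square), "cx", "cy" (the principal point, pixels), "k1" (the pictures are not rectified: a ray, as slopes to the right and down, at radius r is drawn at 1 + k1 r^2 times it, then the intrinsics apply), "rvec" (rotation vector, rad) and "tvec" (3), from world to camera coordinates, as OpenCV has them. Camera axes: x right, y down, z forward; pixel columns grow to the right and rows downward; lengths in m; the calibration is good to about 2 mm. A picture is of the moment at which its call begins. There is no depth.
- arm.close_job(): hands the job in, once; it reports no verdict.
The state is a dict: "time_s": time; "joints": joint angles; "joint_vel": joint speeds; "effort": joint torques, N m; "tool_pos": TCP position; "tcp_rot": TCP orientation; "wrist_force": force on the tool from outside, world axes, zero at the start; "ft_torque": the same for the moment, N m; "width": finger opening in m.
Only numpy, scipy, OpenCV 4.12 (cv2) and the standard library are available. Lean on these libraries where they do the work, as an engineer would, in place of code of your own. Each camera call takes 0.05 s, during which the arm holds its last target.

## Working session

There is one attempt and no reset: what is moved stays moved. The work goes in short steps, Python scripts to look and compute and a tool call to move; the robot and the scene stay as the last step left them, time stands still between calls to the robot, and variables do not carry over. Pictures are saved under pics/ and viewed, and the job is handed in when it is done.

Besides the shell and the picture viewer there is one more tool, called in YAML: its name, and indented under it one key for each argument. move_arm: Moves the arm, as the interface text tells. Its arguments: {"type":"object","properties":{"deltas":{"type":"array","items":{"type":"object","properties":{"claw":{"type":"number"},"dx":{"type":"number"},"dy":{"type":"number"},"dz":{"type":"number"},"spin":{"type":"number"}}}},"force":{"type":"number"}},"required":["deltas"]}

```bash
mkdir -p pics; ls
cat > h.py <<'E'
import numpy as np, cv2
from cell import arm
def snap(cam,name,scale=1.5):
    c=arm.capture(cam); p=c["pixels"]
    cv2.imwrite(f"pics/{name}.png",cv2.resize(p[:,:,::-1],None,fx=scale,fy=scale,interpolation=cv2.INTER_CUBIC))
    np.save(f"pics/{name}.npy",p)
    return c
E
python3 - <<'E'
from h import *
import json
for n in("scene","top"):
    c=snap(n,n+"0"); print(n,{k:v for k,v in c.items() if k!="pixels"})
s=arm.observe();print(s, arm.tip_reach)
E
```

```text
pics
scene {'fovy': 57.48959558968195, 'cx': 260.5163300396485, 'cy': 189.6825323510821, 'k1': 0.0279766424302635, 'rvec': array([ 1.78316401,  1.5144533 , -0.76744289]), 'tvec': array([-0.11401049, -0.24114328,  1.37684102])}
top {'fovy': 56.21825657981227, 'cx': 251.25234733214648, 'cy': 193.89253446403188, 'k1': -0.05010785389813068, 'rvec': array([ 2.108878  , -2.14636866,  0.19539676]), 'tvec': array([0.02568103, 0.56909602, 0.94107953])}
{'time_s': 0.1, 'joints': array([ 1.10851259e+00,  3.07515812e-01,  1.50756295e+00,  1.51178434e-05,
        1.32842243e+00, -7.34947051e-02]), 'joint_vel': array([-0.00044041,  0.00014701, -0.00320166, -0.00058903,  0.00067829,
        0.00050196]), 'effort': array([ 2.16601911e-03, -4.58527243e+01, -2.52609748e+01,  1.55356925e-04,
        5.63400754e-03,  2.72557571e-05]), 'tool_pos': array([0.21771221, 0.5315448 , 0.25545541]), 'tcp_rot': array([ 8.30382507e-01,  5.57192948e-01, -8.32944483e-04,  4.65719367e-04]), 'wrist_force': array([ 0.18805011,  0.23263626, -1.34098383]), 'ft_torque': array([ 0.02369038, -0.04907748, -0.00283959]), 'width': 0.0854125725684774} 0.025
```

View pics/scene0.png

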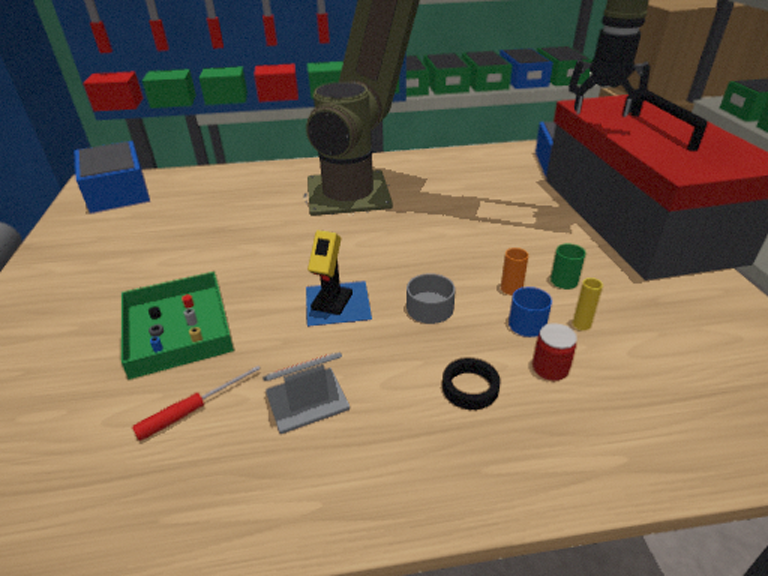

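View pics/top0.png

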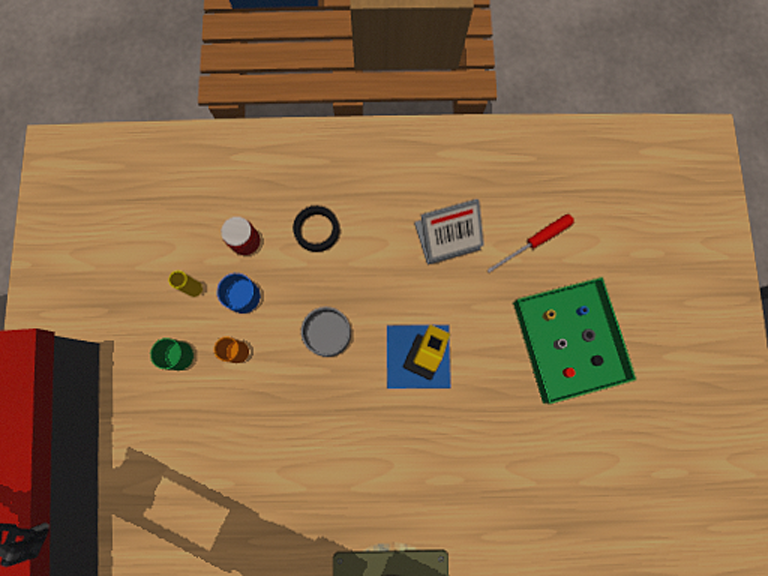

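```bash
cat >> h.py <<'E'
from scipy.optimize import minimize
def proj(c,P):
    P=np.atleast_2d(np.asarray(P,float)); R,_=cv2.Rodrigues(np.asarray(c["rvec"]))
    q=P@R.T+np.asarray(c["tvec"]).ravel(); s=q[:,:2]/q[:,2:]
    r2=(s**2).sum(1,keepdims=True); f=192/np.tan(np.radians(c["fovy"])/2)
    return s*(1+c["k1"]*r2)*f+[c["cx"],c["cy"]]
def unproj(c,uv,z):
    f=192/np.tan(np.radians(c["fovy"])/2); d=(np.asarray(uv,float)-[c["cx"],c["cy"]])/f; s=d.copy()
    for _ in range(20): s=d/(1+c["k1"]*(s@s))
    R,_=cv2.Rodrigues(np.asarray(c["rvec"])); t=np.asarray(c["tvec"]).ravel()
    o=-R.T@t; v=R.T@np.array([s[0],s[1],1]); return (o+v*(z-o[2])/v[2])[:2]
A=np.linspace(0,2*np.pi,48,endpoint=False)
def cyl(x,y,z0,r,h):
    C=np.c_[x+r*np.cos(A),y+r*np.sin(A)]
    return np.vstack([np.c_[C,0*A+z0],np.c_[C,0*A+z0+h]])
S=4
def hullmask(c,P):
    uv=proj(c,P); h=cv2.convexHull(uv.astype(np.float32))[:,0]
    m=np.zeros((384*S,512*S),np.uint8)
    cv2.fillPoly(m,[np.round(((h+.5)*S-.5)*16).astype(np.int32)],255,shift=4)
    return cv2.resize(m,(512,384),interpolation=cv2.INTER_AREA)/255.
def hsvmask(c,lo,hi):
    H=cv2.cvtColor(c["pixels"],cv2.COLOR_RGB2HSV).astype(int)
    lo=np.array(lo);hi=np.array(hi)
    return ((H>=lo)&(H<=hi)).all(2)
DIM={'tub':(.045,.05),'a':(.034,.061),'b':(.028,.072),'c':(.022,.083),'d':(.0165,.094),'tin':(.03,.075)}
COL={'tub':((0,0,30),(179,60,255)),'a':((105,120,30),(122,255,255)),'b':((60,120,20),(85,255,255)),'c':((5,190,50),(14,255,255)),'d':((22,190,40),(32,255,255)),'tin':((0,0,0),(179,255,255))}
def fit(c,k,xy,z0=0,near=.075):
    r,h=DIM[k]
    roi=hullmask(c,cyl(*xy,z0,r+near-.045,h))>0
    m=(hsvmask(c,*COL[k])&roi).astype(float)
    def cost(p):
        g=hullmask(c,cyl(p[0]/1000,p[1]/1000,z0,r,h)); return 1-np.minimum(g,m).sum()/np.maximum(g,m).sum()
    p0=np.array(xy)*1000
    b=minimize(cost,p0,method='Nelder-Mead',options=dict(initial_simplex=[p0,p0+[6,0],p0+[0,6]],xatol=.05,fatol=1e-5))
    return np.round(b.x,1),round(b.fun,3),int(m.sum())
E
python3 - <<'E'
from h import *
T=arm.capture("top");Sx=arm.capture("scene")
px={'tub':(326,330,.05),'a':(238,288,.061),'b':(172,352,.072),'c':(230,348,.083),'d':(180,280,.094),'tin':(237,231,.075),'tape':(316,228,.025),'mat':(419,357,.003)}
for k,(u,v,z) in px.items(): print(k,np.round(unproj(T,(u/1.5,v/1.5),z)*1000))
for k in 'tub a b c d'.split():
    u,v,z=px[k]; xy=unproj(T,(u/1.5,v/1.5),z)
    for c in(T,Sx): print(k,*fit(c,k,xy))
p=T["pixels"]; 
for n,(u,v,w) in dict(tl=(90,120,150),sc=(240,200,100),bin=(330,170,110)).items():
    cv2.imwrite(f"pics/z_{n}.png",cv2.resize(p[v:v+int(w*.75)+25,u:u+w,::-1],None,fx=5 if w>100 else 6,fy=5 if w>100 else 6,interpolation=cv2.INTER_CUBIC))
E
```

```text
tub [499. 110.]
a [577. 270.]
b [462. 382.]
c [466. 275.]
d [587. 366.]
tin [682. 271.]
tape [700. 131.]
mat [450. -62.]
tub [499.1 111.8] 0.065 845
tub [497.1 112. ] 0.041 925
a [573.3 275.7] 0.102 550
a [573.3 276.1] 0.125 708
b [459.7 396.5] 0.131 458
b [457.5 396.4] 0.157 490
c [465.6 283.3] 0.292 243
c [463.7 284.2] 0.186 390
d [590.6 372.3] 0.121 237
d [588.  372.3] 0.417 275
```

View pics/z_tl.png

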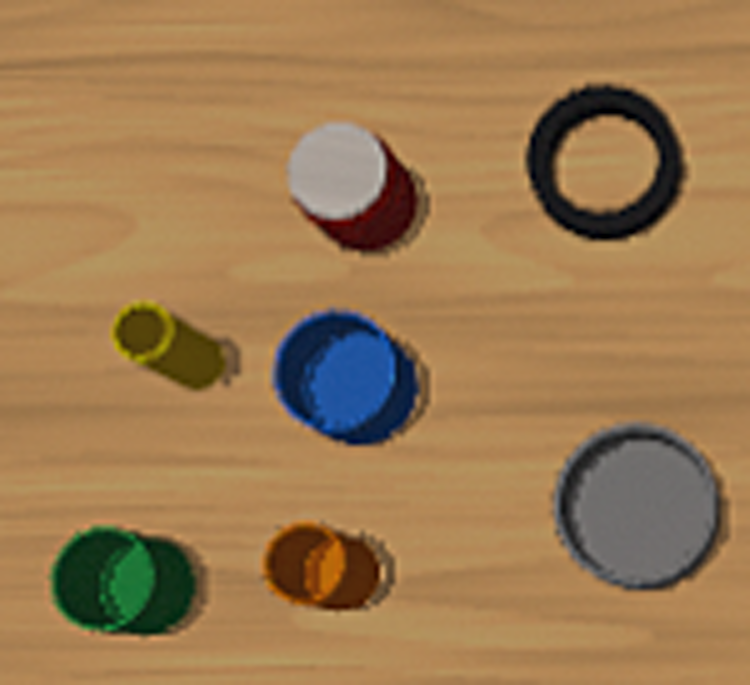

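View pics/z_sc.png

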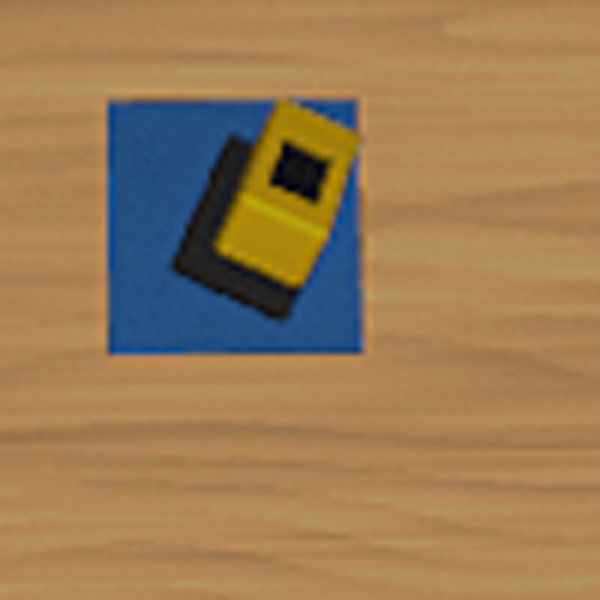

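Run:
```python
from h import *
T=arm.capture("top");Sx=arm.capture("scene")
for c,n in((T,'T'),(Sx,'S')):
    H=cv2.cvtColor(c["pixels"],cv2.COLOR_RGB2HSV)
    for k,xy in dict(a=(573,276),b=(459,396),c=(465,284),d=(589,372),tub=(498,112)).items():
        g=hullmask(c,cyl(xy[0]/1e3,xy[1]/1e3,0,*DIM[k]))>.95
        print(n,k,g.sum(),np.percentile(H[g],[2,10,50,90,98],axis=0).astype(int).tolist())
H=cv2.cvtColor(T["pixels"],cv2.COLOR_RGB2HSV);print(H[100:110,100:110].reshape(-1,3).mean(0),H[200:210,330:334].reshape(-1,3).mean(0))
```

```text
T a 574 [[106, 70, 51], [107, 183, 59], [108, 204, 101], [110, 226, 163], [116, 254, 168]]
T b 490 [[35, 112, 38], [64, 148, 41], [69, 186, 48], [71, 214, 119], [73, 247, 128]]
T c 310 [[11, 187, 68], [11, 221, 75], [13, 229, 84], [16, 245, 179], [17, 255, 188]]
T d 238 [[19, 167, 71], [22, 223, 77], [23, 225, 85], [26, 247, 131], [28, 255, 164]]
T tub 853 [[0, 2, 35], [0, 5, 54], [10, 8, 112], [120, 14, 114], [170, 38, 119]]
S a 772 [[107, 17, 85], [108, 148, 92], [109, 201, 99], [110, 220, 121], [126, 237, 159]]
S b 541 [[32, 94, 62], [64, 127, 67], [68, 166, 72], [70, 187, 90], [71, 202, 123]]
S c 445 [[11, 142, 107], [12, 183, 117], [13, 208, 125], [14, 222, 138], [110, 232, 175]]
S d 436 [[21, 143, 112], [22, 177, 117], [23, 193, 126], [24, 204, 142], [25, 208, 179]]
S tub 922 [[0, 0, 60], [14, 4, 64], [110, 8, 68], [150, 16, 122], [165, 40, 128]]
[ 15.86 131.71 175.74] [ 16.175 131.275 176.75 ]
```

```bash
cat >> h.py <<'E'
COL.update({'a':((100,90,30),(122,255,255)),'b':((50,90,20),(85,255,255)),'c':((5,165,50),(17,255,255)),'d':((19,155,40),(32,255,255))})
XY=dict(tub=(.498,.112),a=(.573,.276),b=(.459,.396),c=(.465,.284),d=(.589,.372))
def both(keys,z0=None,xy=None):
    T=arm.capture("top");Q=arm.capture("scene")
    for k in keys:
        z=(z0 or {}).get(k,0); g=(xy or XY).get(k,XY.get(k))
        f=[fit(c,k,g,z) for c in(T,Q)]
        print(k,'top',*f[0],'scene',*f[1])
    return T,Q
def st():
    s=arm.observe(); print('t',round(s['time_s'],2),'tcp',np.round(s['tool_pos']*1000,1),'yaw',yaw(s),'w',round(s['width']*1000,1),'F',np.round(s['wrist_force'],1),'j',np.round(s['joints'],2)); return s
def yaw(s):
    from scipy.spatial.transform import Rotation as Ro
    m=Ro.from_quat(s['tcp_rot']).as_matrix(); return round(np.degrees(np.arctan2(m[1,0],m[0,0])),1)
E
python3 - <<'E'
from h import *
T,Q=both(XY)
for z in (0,.2,.25): print(z,unproj(T,(112/1.5,350/1.5),z),unproj(T,(52/1.5,340/1.5),z))
# bin, parts
for n,(u,v,z) in dict(b1=(515,302,.04),b2=(604,280,.04),b3=(634,380,.04),b4=(547,403,.04),brass=(551,314,.032),steel=(561,343,.032),blue=(583,311,.028),nut=(588,335,.014),cap=(597,360,.02),red=(569,372,.024),).items(): print(n,np.round(unproj(T,(u/1.5,v/1.5),z)*1e3))
for n,(u,v) in dict(m1=(387,325),m2=(450,325),m3=(451,388),m4=(387,388)).items(): print(n,np.round(unproj(T,(u/1.5,v/1.5),.003)*1e3))
st()
E
```

```text
tub top [498.5 111.4] 0.066 844 scene [497.7 111.9] 0.042 926
a top [574.  276.4] 0.078 566 scene [572.4 275.8] 0.107 721
b top [459.7 395.8] 0.107 471 scene [459.3 395.4] 0.118 513
c top [466.6 284.6] 0.064 326 scene [464.3 284.5] 0.145 412
d top [590.5 372.3] 0.066 258 scene [590.1 371.3] 0.123 414
0 [0.47213448 0.52711535] [0.49289818 0.6482598 ]
0.2 [0.45632902 0.42835961] [0.47305348 0.52593739]
0.25 [0.45237765 0.40367068] [0.46809231 0.49535679]
b1 [ 546. -241.]
b2 [ 585. -413.]
b3 [ 397. -452.]
b4 [ 360. -288.]
brass [ 523. -310.]
steel [ 469. -325.]
blue [ 528. -373.]
nut [ 484. -384.]
cap [ 436. -395.]
red [ 415. -338.]
m1 [512.  -3.]
m2 [ 509. -123.]
m3 [ 391. -120.]
m4 [393.  -0.]
t 0.4 tcp [218.  532.  256.2] yaw 67.7 w 85.2 F [-0.7  0.8  0.3] j [ 1.11  0.31  1.51  0.    1.33 -0.07]
```

View pics/z_bin.png

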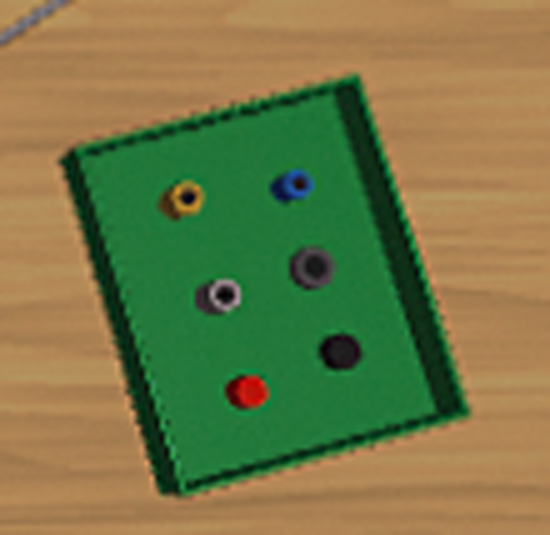

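move_arm:
  deltas:
    - {"dz":30,"claw":1}
    - {"dx":60,"dy":-43,"dz":30}
    - {"dx":355,"dy":-256,"dz":-20}
    - {"dx":355,"dy":-256,"dz":-20}
    - {"dx":355,"dy":-256,"dz":-20}
    - {"dx":355,"dy":-256,"dz":-20}
    - {"dx":355,"dy":-256,"dz":-60}
    - {"dx":355,"dy":-256,"dz":-96}
    - {"dx":355,"dy":-256,"dz":-96}
    - {"dx":355,"dy":-256,"dz":-96}
    - {"dx":355,"dy":-256,"dz":-96}
  force: 30

```text
schema error: expected keys claw, dx, dy, dz, spin
```

Run:
```python
from h import *
st(); snap("scene","s1"); 
p=np.load("pics/s1.npy"); cv2.imwrite("pics/s1c.png",cv2.resize(p[110:260,300:440,::-1],None,fx=4,fy=4,interpolation=cv2.INTER_CUBIC))
```

```text
t 0.4 tcp [218.  532.  256.2] yaw 67.7 w 85.2 F [-0.7  0.8  0.3] j [ 1.11  0.31  1.51  0.    1.33 -0.07]
```

View pics/s1c.png

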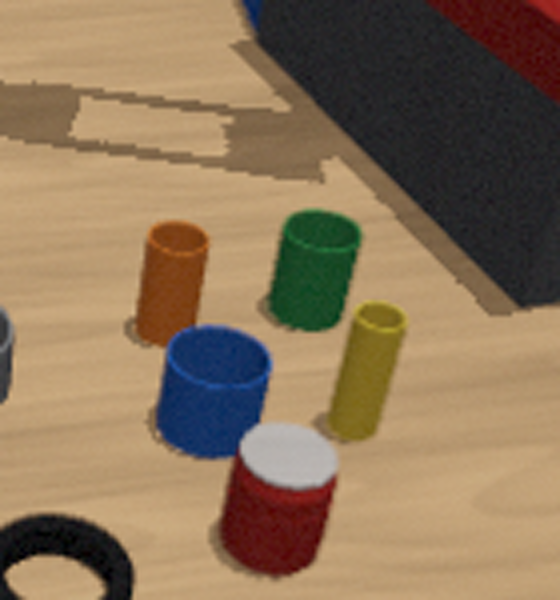

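move_arm:
  deltas:
    - {"dx":0,"dy":0,"dz":30,"spin":0,"claw":1}
    - {"dx":50,"dy":-36,"dz":30,"spin":0,"claw":1}
    - {"dx":100,"dy":-72,"dz":20,"spin":0,"claw":1}
    - {"dx":150,"dy":-108,"dz":10,"spin":0,"claw":1}
    - {"dx":200,"dy":-144,"dz":0,"spin":0,"claw":1}
    - {"dx":250,"dy":-180,"dz":-20,"spin":0,"claw":1}
    - {"dx":300,"dy":-216,"dz":-50,"spin":0,"claw":1}
    - {"dx":355,"dy":-256,"dz":-96,"spin":0,"claw":1}
    - {"dx":355,"dy":-256,"dz":-96,"spin":0,"claw":1}
    - {"dx":355,"dy":-256,"dz":-96,"spin":0,"claw":1}
    - {"dx":355,"dy":-256,"dz":-96,"spin":0,"claw":1}
  force: 30

```text
time_s: 1.82
tool_pos: [0.5723, 0.2771, 0.1611]
tcp_rot: [0.83, 0.557, 0.0, -0.0]
wrist_force: [-1.6, 0.8, 0.6]
width: 0.0854
```

Run:
```python
from h import *
st(); snap("scene","s2"); 
p=np.load("pics/s2.npy"); cv2.imwrite("pics/s2c.png",cv2.resize(p[110:260,300:440,::-1],None,fx=4,fy=4,interpolation=cv2.INTER_CUBIC))
```

```text
t 1.82 tcp [572.3 277.1 161.1] yaw 67.8 w 85.4 F [-1.6  0.8  0.6] j [ 0.38  0.47  1.5   0.    1.17 -0.8 ]
```

View pics/s2c.png

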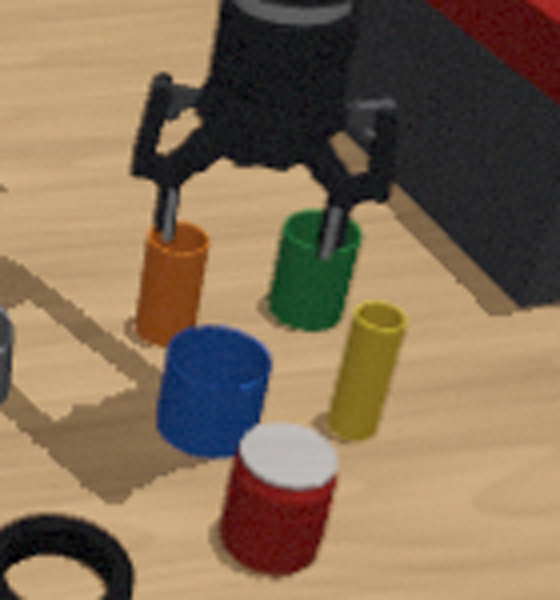

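Run:
```python
from h import *
Q=arm.capture("scene")
d=np.array([np.cos(np.radians(67.8)),np.sin(np.radians(67.8))])
for s in(1,-1):
  for z in (.135,.145,.155,.165):
    for l in (.043,.05):
      p=np.r_[[.5723,.2771]+s*l*d,z]; print(s,z,l,(proj(Q,p)[0]-[300,110])*4)
```

```text
1 0.135 0.043 [308.35238527 268.39910746]
1 0.135 0.05 [320.19304354 269.76371503]
1 0.145 0.043 [311.4144436  255.06651794]
1 0.145 0.05 [323.34465046 256.41786981]
1 0.155 0.043 [314.52275318 241.54321151]
1 0.155 0.05 [326.54394376 242.88078075]
1 0.165 0.043 [317.67841682 227.82484191]
1 0.165 0.05 [329.79206246 229.14808165]
-1 0.135 0.043 [166.20599312 251.9850043 ]
-1 0.135 0.05 [154.89591511 250.67643143]
-1 0.145 0.043 [168.21777786 238.80991307]
-1 0.145 0.05 [156.82603951 237.51373393]
-1 0.155 0.043 [170.25936178 225.4502409 ]
-1 0.155 0.05 [158.78471287 224.16692869]
-1 0.165 0.043 [172.33144137 211.90186982]
-1 0.165 0.05 [160.77260149 210.63191505]
```

move_arm:
  deltas:
    - {"dx":1,"dy":-1,"dz":-40,"spin":0,"claw":1}
    - {"dx":1,"dy":-1,"dz":-80,"spin":0,"claw":1}
    - {"dx":1,"dy":-1,"dz":-104,"spin":0,"claw":1}
    - {"dx":1,"dy":-1,"dz":-104,"spin":0,"claw":1}
    - {"dx":1,"dy":-1,"dz":-104,"spin":0,"claw":-1}
    - {"dx":1,"dy":-1,"dz":-104,"spin":0,"claw":-1}
    - {"dx":1,"dy":-1,"dz":-104,"spin":0,"claw":-1}
    - {"dx":1,"dy":-1,"dz":-104,"spin":0,"claw":-1}
    - {"dx":1,"dy":-1,"dz":-104,"spin":0,"claw":-1}
    - {"dx":1,"dy":-1,"dz":-90,"spin":0,"claw":-1}
    - {"dx":1,"dy":-1,"dz":-50,"spin":0,"claw":-1}
    - {"dx":1,"dy":-1,"dz":0,"spin":0,"claw":-1}
    - {"dx":1,"dy":-1,"dz":30,"spin":0,"claw":-1}
    - {"dx":1,"dy":-1,"dz":30,"spin":0,"claw":-1}
  force: 30

```text
time_s: 3.68
tool_pos: [0.5752, 0.2772, 0.1957]
tcp_rot: [0.83, 0.558, 0.004, 0.001]
wrist_force: [-0.2, 0.3, -1.6]
width: 0.0658
```

Run:
```python
from h import *
s=st(); x,y,z=s['tool_pos']
both(['tub','b'])
both(['a'],z0={'a':z-.057},xy={'a':(x,y)})
snap("scene","s3")
```

```text
t 3.67 tcp [575.2 277.2 195.7] yaw 67.8 w 65.8 F [-0.2  0.3 -1.6] j [ 0.38  0.44  1.46  0.    1.24 -0.8 ]
tub top [499.1 112.1] 0.061 849 scene [497.1 112.1] 0.041 925
b top [459. 396.] 1.0 0 scene [459.7 395.2] 0.326 392
a top [569.8 269. ] 0.683 266 scene [583.  272.3] 0.09 904
```

View pics/s3.png

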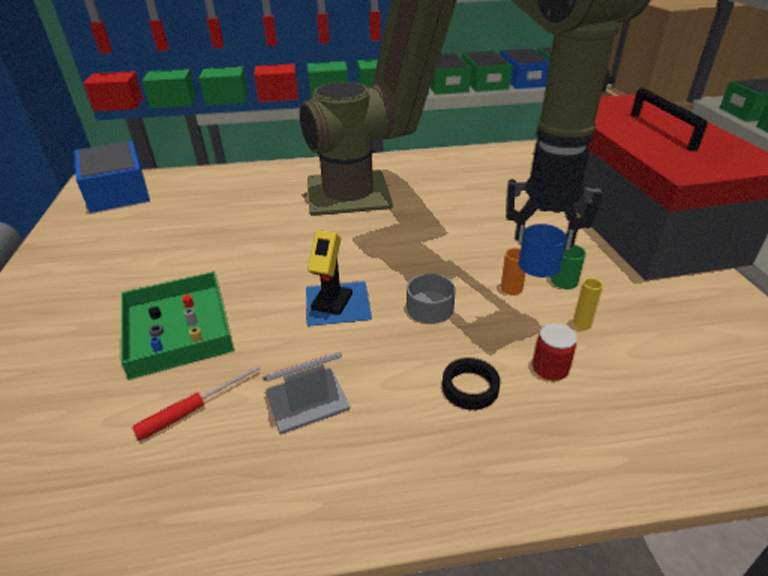

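```bash
cat >> h.py <<'E'
def fitheld(c,k,s,zoff):
    """offset along perp-to-jaw (mm) and z of underside (mm)"""
    x,y,z=s['tool_pos']; a=np.radians(yaw(s)); n=np.array([np.sin(a),-np.cos(a)]); r,h=DIM[k]
    roi=hullmask(c,cyl(x,y,z-zoff-.02,r+.02,h+.04))>0
    m=(hsvmask(c,*COL[k])&roi).astype(float)
    def cost(p):
        g=hullmask(c,cyl(*(np.array([x,y])+n*p[0]/1e3),p[1]/1e3,r,h)); return 1-np.minimum(g,m).sum()/np.maximum(g,m).sum()
    p0=np.array([0,(z-zoff)*1e3])
    b=minimize(cost,p0,method='Nelder-Mead',options=dict(initial_simplex=[p0,p0+[6,0],p0+[0,6]],xatol=.05,fatol=1e-5))
    return 'perp',np.round(b.x[0],1),'n',np.round(n,2),'z0',np.round(b.x[1],1),'exp',round(p0[1],1),'cost',round(b.fun,3),int(m.sum())
E
python3 - <<'E'
from h import *
s=st(); c=arm.capture("scene"); print(fitheld(c,'a',s,.057))
p=np.load("pics/s3.npy"); cv2.imwrite("pics/s3c.png",cv2.resize(p[100:240,320:430,::-1],None,fx=5,fy=5,interpolation=cv2.INTER_CUBIC))
E
```

```text
t 3.92 tcp [572.1 276.  189.8] yaw 67.8 w 65.5 F [ 0.4 -0.4 -1.4] j [ 0.38  0.44  1.46  0.    1.24 -0.8 ]
('perp', np.float64(-0.1), 'n', array([ 0.93, -0.38]), 'z0', np.float64(129.9), 'exp', np.float64(132.8), 'cost', np.float64(0.081), 897)
```

View pics/s3c.png

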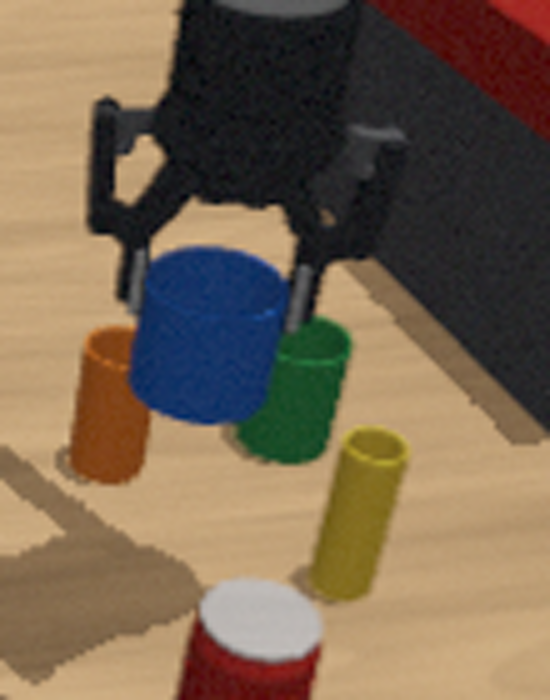

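move_arm:
  deltas:
    - {"dx":-25,"dy":-55,"dz":0,"spin":0,"claw":-1}
    - {"dx":-50,"dy":-110,"dz":0,"spin":0,"claw":-1}
    - {"dx":-74,"dy":-164,"dz":-10,"spin":0,"claw":-1}
    - {"dx":-74,"dy":-164,"dz":-40,"spin":0,"claw":-1}
    - {"dx":-74,"dy":-164,"dz":-60,"spin":0,"claw":-1}
    - {"dx":-74,"dy":-164,"dz":-60,"spin":0,"claw":-1}
    - {"dx":-74,"dy":-164,"dz":-60,"spin":0,"claw":-1}
    - {"dx":-74,"dy":-164,"dz":-60,"spin":0,"claw":-1}
  force: 30

```text
time_s: 4.97
tool_pos: [0.499, 0.1124, 0.1305]
tcp_rot: [0.83, 0.558, -0.0, -0.0]
wrist_force: [-0.6, 0.0, -0.5]
width: 0.0651
```

Run:
```python
from h import *
s=st(); c=arm.capture("scene"); print(fitheld(c,'a',s,.060)); both(['tub'])
```

```text
t 4.97 tcp [499.  112.4 130.5] yaw 67.8 w 65.1 F [-0.6  0.  -0.5] j [ 0.14  0.35  1.81 -0.    0.98 -1.05]
('perp', np.float64(-8.3), 'n', array([ 0.93, -0.38]), 'z0', np.float64(63.2), 'exp', np.float64(70.5), 'cost', np.float64(0.043), 740)
tub top [491.2 104. ] 0.802 245 scene [498.  111.1] 0.263 711
```

Run:
```python
from h import *
s=st(); c=snap("scene","s4"); print(fitheld(c,'a',s,.060))
p=np.load("pics/s4.npy"); cv2.imwrite("pics/s4c.png",cv2.resize(p[100:240,230:340,::-1],None,fx=5,fy=5,interpolation=cv2.INTER_CUBIC))
```

```text
t 5.12 tcp [498.7 112.3 130.4] yaw 67.8 w 65.3 F [ 0.7  0.7 -0.8] j [ 0.14  0.35  1.81 -0.    0.98 -1.05]
('perp', np.float64(-7.1), 'n', array([ 0.93, -0.38]), 'z0', np.float64(64.0), 'exp', np.float64(70.4), 'cost', np.float64(0.044), 738)
```

View pics/s4c.png

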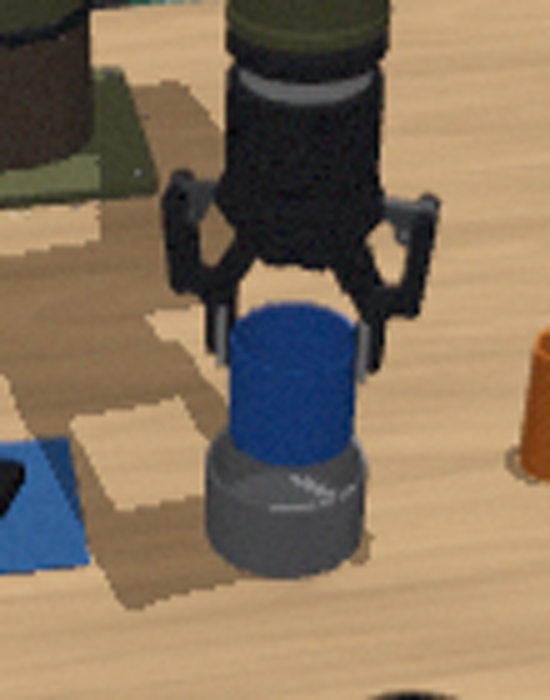

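move_arm:
  deltas:
    - {"dx":0,"dy":0,"dz":-25,"spin":0,"claw":-1}
    - {"dx":0,"dy":0,"dz":-50,"spin":0,"claw":-1}
    - {"dx":0,"dy":0,"dz":-58,"spin":0,"claw":-1}
    - {"dx":0,"dy":0,"dz":-59,"spin":0,"claw":-1}
    - {"dx":0,"dy":0,"dz":-59,"spin":0,"claw":-1}
  force: 30

```text
time_s: 5.8
tool_pos: [0.4993, 0.1124, 0.072]
tcp_rot: [0.83, 0.558, 0.0, 0.0]
wrist_force: [0.6, 0.0, 0.5]
width: 0.0655
```

Run:
```python
from h import *
s=st()
```

```text
t 5.8 tcp [499.3 112.4  72. ] yaw 67.8 w 65.5 F [0.6 0.  0.5] j [ 0.14  0.44  1.87 -0.    0.84 -1.04]
```

move_arm:
  deltas:
    - {"dx":0,"dy":0,"dz":0,"spin":0,"claw":1}
    - {"dx":0,"dy":0,"dz":0,"spin":0,"claw":1}
    - {"dx":0,"dy":0,"dz":0,"spin":0,"claw":1}
    - {"dx":0,"dy":0,"dz":40,"spin":0,"claw":1}
    - {"dx":0,"dy":0,"dz":90,"spin":0,"claw":1}
    - {"dx":-30,"dy":30,"dz":120,"spin":0,"claw":1}
    - {"dx":-65,"dy":60,"dz":120,"spin":0,"claw":1}
    - {"dx":-100,"dy":90,"dz":120,"spin":0,"claw":1}
    - {"dx":-100,"dy":90,"dz":120,"spin":0,"claw":1}
  force: 30

```text
time_s: 6.92
tool_pos: [0.3962, 0.2034, 0.1921]
tcp_rot: [0.829, 0.56, -0.0, -0.0]
wrist_force: [-0.4, -0.2, 0.3]
width: 0.0852
```

Run:
```python
from h import *
s=st(); both(['b','a','c','d'],z0={'a':.008},xy={'a':(.498,.112)}); c=snap("top","t5")
print([fit(c,'tub',(.498,.112))]); snap("scene","s5")
```

```text
t 6.92 tcp [396.2 203.4 192.1] yaw 68.1 w 85.2 F [-0.4 -0.2  0.3] j [ 0.38  0.19  1.86  0.    1.09 -0.81]
b top [465.  390.2] 0.983 9 scene [459.6 394.5] 0.118 513
a top [500.9 114.6] 0.051 553 scene [494.  115.1] 0.349 469
c top [470.5 267.4] 0.722 93 scene [466.2 284.1] 0.092 436
d top [590.5 372.9] 0.07 257 scene [591.2 370.8] 0.126 413
[(array([498.7, 111.8]), np.float64(0.69), 281)]
```

View pics/t5.png

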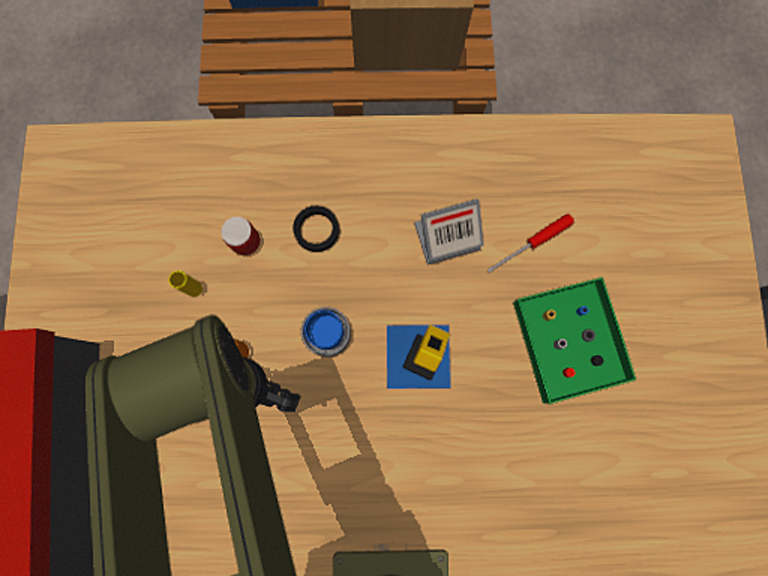

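View pics/s5.png

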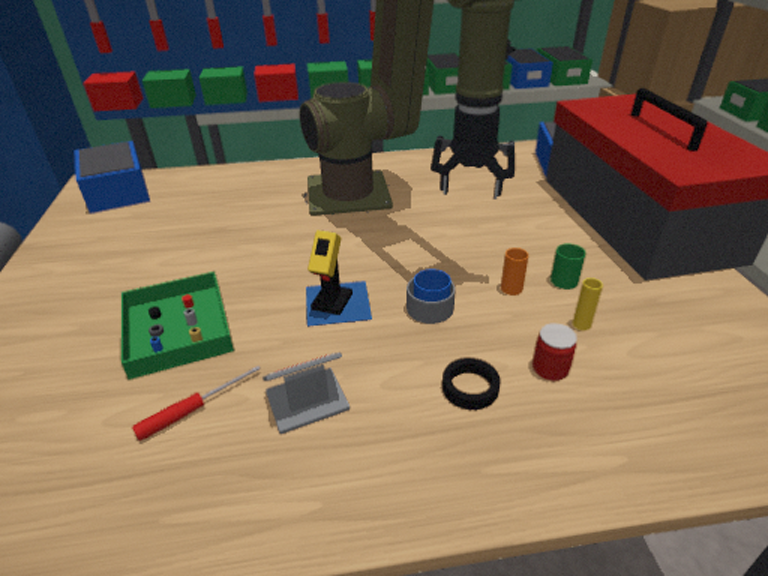

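move_arm:
  deltas:
    - {"dx":20,"dy":60,"dz":0,"spin":0,"claw":1}
    - {"dx":40,"dy":120,"dz":0,"spin":0,"claw":1}
    - {"dx":60,"dy":180,"dz":0,"spin":0,"claw":1}
    - {"dx":63,"dy":192,"dz":-30,"spin":0,"claw":0.8}
    - {"dx":63,"dy":192,"dz":-60,"spin":0,"claw":0.8}
    - {"dx":63,"dy":192,"dz":-60,"spin":0,"claw":0.8}
    - {"dx":63,"dy":192,"dz":-60,"spin":0,"claw":0.8}
  force: 30

```text
time_s: 8.0
tool_pos: [0.4645, 0.3938, 0.1326]
tcp_rot: [0.83, 0.557, 0.001, 0.001]
wrist_force: [-0.0, -0.1, 0.2]
width: 0.0768
```

Run:
```python
from h import *
DIM['ar']=(.034,.019);COL['ar']=COL['a']
s=st(); T,Q=both(['b','ar'],z0={'ar':.05},xy={'ar':(.498,.114)}); print(fit(T,'tub',(.498,.112)))
```

```text
t 8.0 tcp [464.5 393.8 132.6] yaw 67.7 w 76.8 F [-0.  -0.1  0.2] j [ 0.63  0.46  1.59 -0.    1.08 -0.55]
b top [459.7 395.7] 0.594 214 scene [459.2 394.7] 0.109 518
ar top [499.5 113.3] 0.062 554 scene [505.  112.5] 0.06 456
(array([498.7, 111.8]), np.float64(0.691), 280)
```

Run:
```python
from h import *
st()
```

```text
t 8.1 tcp [464.6 394.2 133.7] yaw 67.8 w 77.0 F [ 0.2 -0.5 -0.2] j [ 0.63  0.46  1.59 -0.    1.08 -0.55]
```

move_arm:
  deltas:
    - {"dx":-5,"dy":1,"dz":0,"spin":0,"claw":0.8}
    - {"dx":-5,"dy":1,"dz":-30,"spin":0,"claw":0.8}
    - {"dx":-5,"dy":1,"dz":-64,"spin":0,"claw":0.8}
    - {"dx":-5,"dy":1,"dz":-64,"spin":0,"claw":0.8}
    - {"dx":-5,"dy":1,"dz":-64,"spin":0,"claw":-1}
    - {"dx":-5,"dy":1,"dz":-64,"spin":0,"claw":-1}
    - {"dx":-5,"dy":1,"dz":-64,"spin":0,"claw":-1}
    - {"dx":-5,"dy":1,"dz":-64,"spin":0,"claw":-1}
    - {"dx":-5,"dy":1,"dz":-64,"spin":0,"claw":-1}
    - {"dx":-5,"dy":1,"dz":-64,"spin":0,"claw":-1}
    - {"dx":-5,"dy":1,"dz":-40,"spin":0,"claw":-1}
    - {"dx":-5,"dy":1,"dz":0,"spin":0,"claw":-1}
    - {"dx":-5,"dy":1,"dz":50,"spin":0,"claw":-1}
    - {"dx":-5,"dy":1,"dz":86,"spin":0,"claw":-1}
    - {"dx":-5,"dy":1,"dz":86,"spin":0,"claw":-1}
    - {"dx":-5,"dy":1,"dz":86,"spin":0,"claw":-1}
    - {"dx":-5,"dy":1,"dz":86,"spin":0,"claw":-1}
  force: 30

```text
time_s: 10.22
tool_pos: [0.4587, 0.3945, 0.2179]
tcp_rot: [0.83, 0.557, 0.0, 0.001]
wrist_force: [-0.6, 0.3, -0.9]
width: 0.0553
```

```bash
cat >> h.py <<'E'
DIM['ar']=(.034,.019);COL['ar']=COL['a'];DIM['br']=(.028,.019);COL['br']=COL['b'];DIM['cr']=(.022,.019);COL['cr']=COL['c']
def held(k,zoff,cam="scene"):
    s=st(); x,y,z=s['tool_pos']; c=arm.capture(cam); print('held',k,'x,y',fit(c,k,(x,y),z-zoff))
E
python3 - <<'E'
from h import *
held('b',.070); both(['ar'],z0={'ar':.05},xy={'ar':(.498,.114)}); c=snap("scene","s6");snap("top","t6")
E
```

```text
t 10.22 tcp [458.7 394.5 217.9] yaw 67.8 w 55.3 F [-0.6  0.3 -0.9] j [ 0.64  0.38  1.5  -0.    1.27 -0.54]
held b x,y (array([460.9, 395.2]), np.float64(0.052), 681)
ar top [499.5 113.4] 0.062 554 scene [505.  112.5] 0.059 455
```

View pics/s6.png

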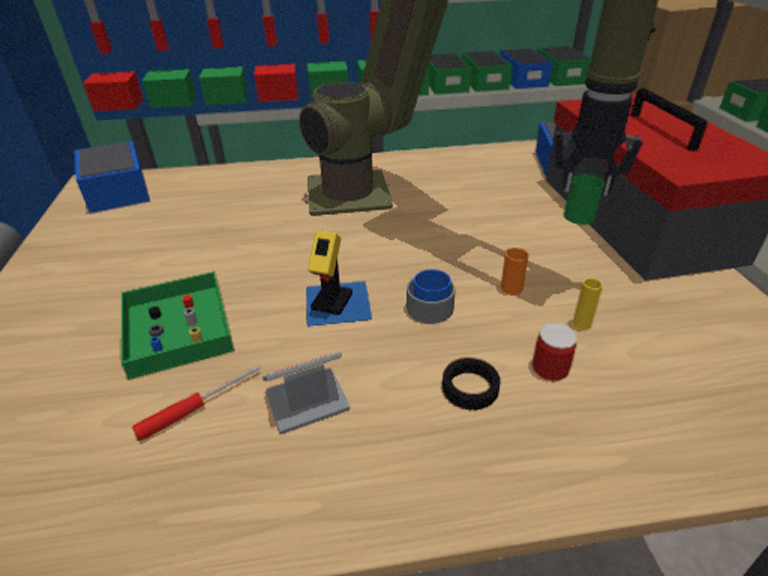

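Run:
```python
from h import *
T=arm.capture("top");Q=arm.capture("scene")
for c in(T,Q):
    R,_=cv2.Rodrigues(c['rvec']);print('cam',-R.T@c['tvec'])
for zz in (.035,.04,.045,.05,.055):
    DIM['ar']=(.034,.069-zz); print(zz,fit(T,'ar',(.499,.113),zz),fit(Q,'ar',(.499,.113),zz))
```

```text
cam [0.39088653 0.01946151 1.02809993]
cam [ 1.24612064 -0.0700013   0.63962712]
0.035 (array([499.9, 114.1]), np.float64(0.054), 557) (array([495.3, 115.2]), np.float64(0.155), 456)
0.04 (array([499.8, 113.5]), np.float64(0.058), 557) (array([499.4, 113.6]), np.float64(0.108), 456)
0.045 (array([499.6, 113.6]), np.float64(0.06), 557) (array([501.9, 113.3]), np.float64(0.063), 456)
0.05 (array([499.5, 113.3]), np.float64(0.067), 557) (array([504.8, 112.6]), np.float64(0.061), 456)
0.055 (array([499.6, 113.5]), np.float64(0.073), 557) (array([509.7, 111.7]), np.float64(0.121), 456)
```

move_arm:
  deltas:
    - {"dx":8,"dy":-56,"dz":0,"spin":0,"claw":-1}
    - {"dx":16,"dy":-112,"dz":0,"spin":0,"claw":-1}
    - {"dx":24,"dy":-168,"dz":0,"spin":0,"claw":-1}
    - {"dx":32,"dy":-224,"dz":0,"spin":0,"claw":-1}
    - {"dx":41,"dy":-270,"dz":0,"spin":0,"claw":-1}
    - {"dx":41,"dy":-281,"dz":-20,"spin":0,"claw":-1}
    - {"dx":41,"dy":-281,"dz":-50,"spin":0,"claw":-1}
    - {"dx":41,"dy":-281,"dz":-66,"spin":0,"claw":-1}
    - {"dx":41,"dy":-281,"dz":-66,"spin":0,"claw":-1}
    - {"dx":41,"dy":-281,"dz":-66,"spin":0,"claw":-1}
    - {"dx":41,"dy":-281,"dz":-66,"spin":0,"claw":-1}
  force: 30

```text
time_s: 11.95
tool_pos: [0.5014, 0.1144, 0.1542]
tcp_rot: [0.83, 0.558, 0.003, 0.001]
wrist_force: [0.1, 0.5, -0.5]
width: 0.0556
```

Run:
```python
from h import *
held('b',.070); snap("scene","s7"); p=np.load("pics/s7.npy"); cv2.imwrite("pics/s7c.png",cv2.resize(p[100:240,230:340,::-1],None,fx=5,fy=5,interpolation=cv2.INTER_CUBIC)); st()
```

```text
t 11.95 tcp [501.4 114.4 154.2] yaw 67.8 w 55.6 F [ 0.1  0.5 -0.5] j [ 0.14  0.32  1.78  0.    1.04 -1.04]
held b x,y (array([501.9, 114.5]), np.float64(0.08), 643)
t 12.05 tcp [501.1 114.4 154. ] yaw 67.8 w 55.8 F [ 0.1  0.1 -1. ] j [ 0.14  0.32  1.78  0.    1.04 -1.04]
```

View pics/s7c.png

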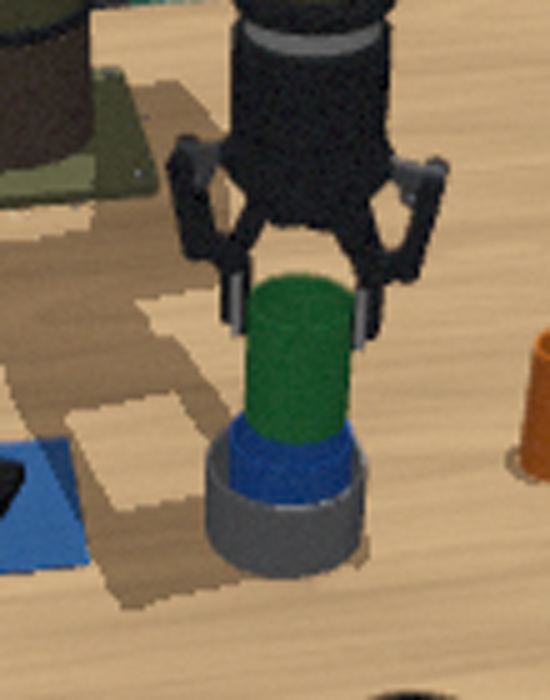

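Run:
```python
from h import *
Q=arm.capture("scene")
for p in [(.5,.1134,.06),(.501,.1144,.10),(.501,.1144,.14),(.501,.1104,.10)]: print(p,(proj(Q,p)[0]-[230,100])*5)
```

```text
(0.5, 0.1134, 0.06) [288.35803616 443.37679901]
(0.501, 0.1144, 0.1) [293.00644549 384.53161179]
(0.501, 0.1144, 0.14) [295.61453765 321.60265019]
(0.501, 0.1104, 0.1) [285.66804796 385.290622  ]
```

move_arm:
  deltas:
    - {"dx":-1,"dy":-1.5,"dz":0,"spin":0,"claw":-1}
    - {"dx":-1,"dy":-1.5,"dz":-10,"spin":0,"claw":-1}
    - {"dx":-1,"dy":-1.5,"dz":-20,"spin":0,"claw":-1}
    - {"dx":-1,"dy":-1.5,"dz":-28,"spin":0,"claw":-1}
    - {"dx":-1,"dy":-1.5,"dz":-28,"spin":0,"claw":-1}
  force: 30

```text
time_s: 12.72
tool_pos: [0.4992, 0.1127, 0.1247]
tcp_rot: [0.83, 0.558, 0.001, 0.0]
wrist_force: [-1.2, -0.7, -0.2]
width: 0.0558
```

move_arm:
  deltas:
    - {"dx":0,"dy":0,"dz":-15,"spin":0,"claw":-1}
    - {"dx":0,"dy":0,"dz":-28,"spin":0,"claw":-1}
    - {"dx":0,"dy":0,"dz":-33,"spin":0,"claw":-1}
    - {"dx":0,"dy":0,"dz":-33,"spin":0,"claw":-1}
    - {"dx":0,"dy":0,"dz":-33,"spin":0,"claw":-1}
  force: 30

```text
time_s: 13.35
tool_pos: [0.4994, 0.1128, 0.0919]
tcp_rot: [0.83, 0.558, 0.001, 0.0]
wrist_force: [-0.2, 0.5, -0.6]
width: 0.0556
```

move_arm:
  deltas:
    - {"dx":0,"dy":0,"dz":0,"spin":0,"claw":1}
    - {"dx":0,"dy":0,"dz":0,"spin":0,"claw":1}
    - {"dx":0,"dy":0,"dz":0,"spin":0,"claw":1}
    - {"dx":0,"dy":0,"dz":40,"spin":0,"claw":1}
    - {"dx":0,"dy":0,"dz":90,"spin":0,"claw":1}
    - {"dx":-20,"dy":-30,"dz":130,"spin":0,"claw":1}
    - {"dx":-40,"dy":-80,"dz":150,"spin":0,"claw":1}
    - {"dx":-60,"dy":-130,"dz":170,"spin":0,"claw":1}
    - {"dx":-60,"dy":-180,"dz":170,"spin":0,"claw":1}
    - {"dx":-60,"dy":-210,"dz":170,"spin":0,"claw":1}
    - {"dx":-60,"dy":-210,"dz":170,"spin":0,"claw":1}
    - {"dx":-60,"dy":-210,"dz":170,"spin":0,"claw":1}
  force: 30

```text
time_s: 14.85
tool_pos: [0.4391, -0.0967, 0.2617]
tcp_rot: [0.83, 0.557, 0.001, -0.0]
wrist_force: [0.8, 0.0, 0.5]
width: 0.0854
```

Run:
```python
from h import *
s=st(); T,Q=both(['tub','ar','br','c','d'],z0={'ar':.05,'br':.069},xy={'ar':(.5,.113),'br':(.5,.113)}); snap("top","t8")
p=np.load("pics/t8.npy"); cv2.imwrite("pics/t8c.png",cv2.resize(p[120:260,90:290,::-1],None,fx=4,fy=4,interpolation=cv2.INTER_CUBIC)); st()
```

```text
t 14.85 tcp [439.1 -96.7 261.7] yaw 67.7 w 85.4 F [0.8 0.  0.5] j [-0.31  0.12  1.74  0.    1.27 -1.5 ]
tub top [498.7 111.8] 0.693 278 scene [498.1 111.8] 0.474 511
ar top [499.6 113.3] 0.769 161 scene [509.9 111.1] 0.53 219
br top [499.  113.3] 0.047 371 scene [502.7 112.6] 0.063 310
c top [466.6 284.6] 0.066 325 scene [466.3 283.3] 0.09 437
d top [590.5 372.8] 0.067 257 scene [589.2 372.4] 0.122 415
t 15.0 tcp [439.3 -96.1 261.7] yaw 67.9 w 85.1 F [ 0.2 -0.2  0.5] j [-0.31  0.12  1.74  0.    1.27 -1.5 ]
```

View pics/t8c.png

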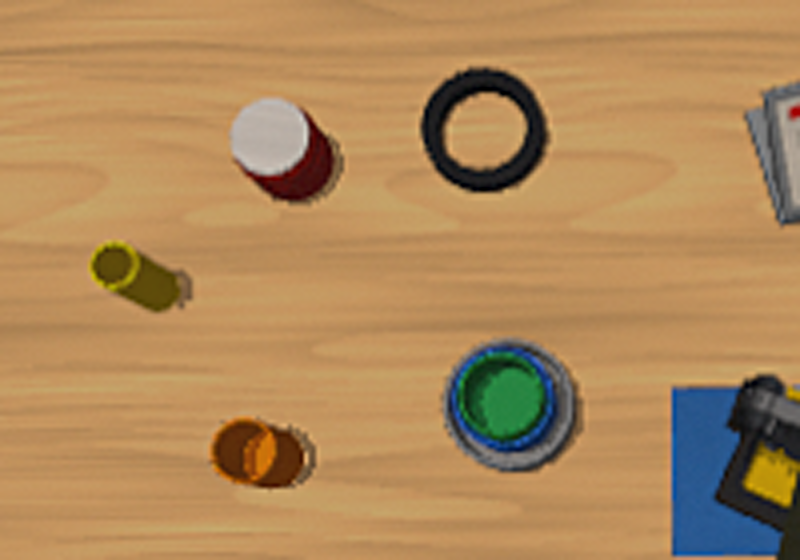

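move_arm:
  deltas:
    - {"dx":4,"dy":55,"dz":0,"spin":0,"claw":0.6}
    - {"dx":8,"dy":110,"dz":0,"spin":0,"claw":0.6}
    - {"dx":12,"dy":165,"dz":-15,"spin":0,"claw":0.6}
    - {"dx":16,"dy":220,"dz":-30,"spin":0,"claw":0.6}
    - {"dx":20,"dy":275,"dz":-45,"spin":0,"claw":0.6}
    - {"dx":24,"dy":330,"dz":-65,"spin":0,"claw":0.6}
    - {"dx":27,"dy":380,"dz":-90,"spin":0,"claw":0.6}
    - {"dx":27,"dy":380,"dz":-120,"spin":0,"claw":0.6}
    - {"dx":27,"dy":380,"dz":-120,"spin":0,"claw":0.6}
    - {"dx":27,"dy":380,"dz":-120,"spin":0,"claw":0.6}
    - {"dx":27,"dy":380,"dz":-120,"spin":0,"claw":0.6}
  force: 30

```text
time_s: 16.38
tool_pos: [0.4671, 0.2838, 0.1432]
tcp_rot: [0.83, 0.558, 0.003, 0.0]
wrist_force: [0.8, -0.1, 0.5]
width: 0.0687
```

Run:
```python
from h import *
st();Q=arm.capture("scene");print(fit(Q,'c',XY['c']));st()
```

```text
t 16.38 tcp [467.1 283.8 143.2] yaw 67.8 w 68.7 F [ 0.8 -0.1  0.5] j [ 0.47  0.38  1.72  0.    1.04 -0.72]
(array([466.3, 283.2]), np.float64(0.093), 436)
t 16.43 tcp [467.1 283.7 143.2] yaw 67.8 w 68.3 F [-0.3 -0.2  1.4] j [ 0.47  0.38  1.72  0.    1.04 -0.72]
```

move_arm:
  deltas:
    - {"dx":-0.5,"dy":0.5,"dz":-20,"spin":0,"claw":0.6}
    - {"dx":-0.5,"dy":0.5,"dz":-45,"spin":0,"claw":0.6}
    - {"dx":-0.5,"dy":0.5,"dz":-58,"spin":0,"claw":0.6}
    - {"dx":-0.5,"dy":0.5,"dz":-58,"spin":0,"claw":0.6}
    - {"dx":-0.5,"dy":0.5,"dz":-58,"spin":0,"claw":-1}
    - {"dx":-0.5,"dy":0.5,"dz":-58,"spin":0,"claw":-1}
    - {"dx":-0.5,"dy":0.5,"dz":-58,"spin":0,"claw":-1}
    - {"dx":-0.5,"dy":0.5,"dz":-58,"spin":0,"claw":-1}
    - {"dx":-0.5,"dy":0.5,"dz":-58,"spin":0,"claw":-1}
    - {"dx":-0.5,"dy":0.5,"dz":-58,"spin":0,"claw":-1}
    - {"dx":-0.5,"dy":0.5,"dz":-40,"spin":0,"claw":-1}
    - {"dx":-0.5,"dy":0.5,"dz":0,"spin":0,"claw":-1}
    - {"dx":-0.5,"dy":0.5,"dz":50,"spin":0,"claw":-1}
    - {"dx":-0.5,"dy":0.5,"dz":95,"spin":0,"claw":-1}
    - {"dx":-0.5,"dy":0.5,"dz":95,"spin":0,"claw":-1}
    - {"dx":-0.5,"dy":0.5,"dz":95,"spin":0,"claw":-1}
    - {"dx":-0.5,"dy":0.5,"dz":95,"spin":0,"claw":-1}
  force: 30

```text
time_s: 18.55
tool_pos: [0.4654, 0.2837, 0.2364]
tcp_rot: [0.83, 0.558, 0.001, -0.0]
wrist_force: [-0.5, 0.0, 0.0]
width: 0.0436
```

Run:
```python
from h import *
held('c',.085); T,Q=both(['br'],z0={'br':.069},xy={'br':(.499,.113)}); snap("scene","s9"); 
p=np.load("pics/s9.npy"); cv2.imwrite("pics/s9c.png",cv2.resize(p[80:240,270:420,::-1],None,fx=4,fy=4,interpolation=cv2.INTER_CUBIC));st()
```

```text
t 18.55 tcp [465.4 283.7 236.4] yaw 67.8 w 43.6 F [-0.5  0.   0. ] j [ 0.47  0.28  1.6   0.    1.26 -0.71]
held c x,y (array([467.1, 283.8]), np.float64(0.094), 554)
br top [499.  112.6] 0.049 370 scene [502.6 112.2] 0.063 311
t 18.75 tcp [466.2 284.  237. ] yaw 67.8 w 43.6 F [-0.2 -0.3 -0.3] j [ 0.47  0.28  1.6   0.    1.26 -0.71]
```

View pics/s9c.png

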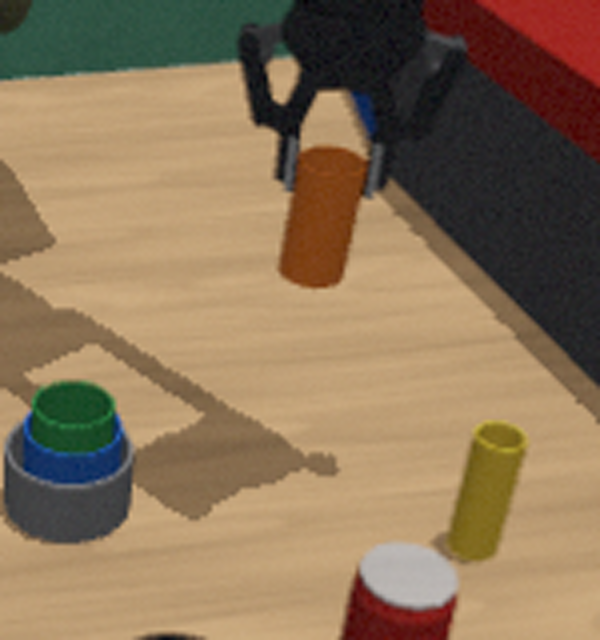

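move_arm:
  deltas:
    - {"dx":11,"dy":-57,"dz":0,"spin":0,"claw":-1}
    - {"dx":22,"dy":-114,"dz":0,"spin":0,"claw":-1}
    - {"dx":33,"dy":-160,"dz":0,"spin":0,"claw":-1}
    - {"dx":33,"dy":-171,"dz":-20,"spin":0,"claw":-1}
    - {"dx":33,"dy":-171,"dz":-48,"spin":0,"claw":-1}
    - {"dx":33,"dy":-171,"dz":-48,"spin":0,"claw":-1}
    - {"dx":33,"dy":-171,"dz":-48,"spin":0,"claw":-1}
    - {"dx":33,"dy":-171,"dz":-48,"spin":0,"claw":-1}
  force: 30

```text
time_s: 19.75
tool_pos: [0.5, 0.1135, 0.19]
tcp_rot: [0.83, 0.558, 0.002, 0.001]
wrist_force: [-0.3, -0.1, 0.6]
width: 0.0434
```

```bash
cat >> h.py <<'E'
def hcen(c,k,pt,rows,half=14):
    """observed column centre of colour k over rows, vs projection of pt(s)"""
    m=hsvmask(c,*COL[k]); out=[]
    for r in rows:
        u=np.where(m[r])[0]; u=u[abs(u-proj(c,pt)[0][0])<half+12]
        if len(u): out.append((r,(u.min()+u.max())/2,len(u)))
    return out
def axis_err(c,k,x,y,z):
    """column offset of colour-k blob centre at height z vs expected, in mm (scene: + = +y)"""
    p=proj(c,(x,y,z))[0]; q=proj(c,(x,y+.01,z))[0]; r=DIM[k][0]
    # visible surface row nearest: use front point
    pr=int(round(p[1])); o=hcen(c,k,(x,y,z),range(pr-3,pr+4)); 
    return round(float(np.mean([a[1] for a in o])-p[0])/(q[0]-p[0])*10,2), len(o)
E
python3 - <<'E'
from h import *
s=st(); Q=snap("scene","s10"); x,y,z=s['tool_pos']
print('c',axis_err(Q,'c',x,y,z-.045),axis_err(Q,'c',x,y,z-.06),'b',axis_err(Q,'b',.499,.113,.08),axis_err(Q,'b',.499,.113,.085))
p=np.load("pics/s10.npy"); cv2.imwrite("pics/s10c.png",cv2.resize(p[80:240,230:340,::-1],None,fx=5,fy=5,interpolation=cv2.INTER_CUBIC));st()
E
```

```text
t 19.75 tcp [500.  113.5 190. ] yaw 67.8 w 43.4 F [-0.3 -0.1  0.6] j [ 0.14  0.28  1.73  0.    1.12 -1.04]
c (np.float64(0.09), 7) (np.float64(-0.15), 7) b (np.float64(0.08), 7) (np.float64(0.11), 7)
t 19.8 tcp [499.9 113.5 190. ] yaw 67.8 w 43.5 F [ 0.3 -0.3 -1.3] j [ 0.14  0.28  1.73  0.    1.12 -1.04]
```

View pics/s10c.png

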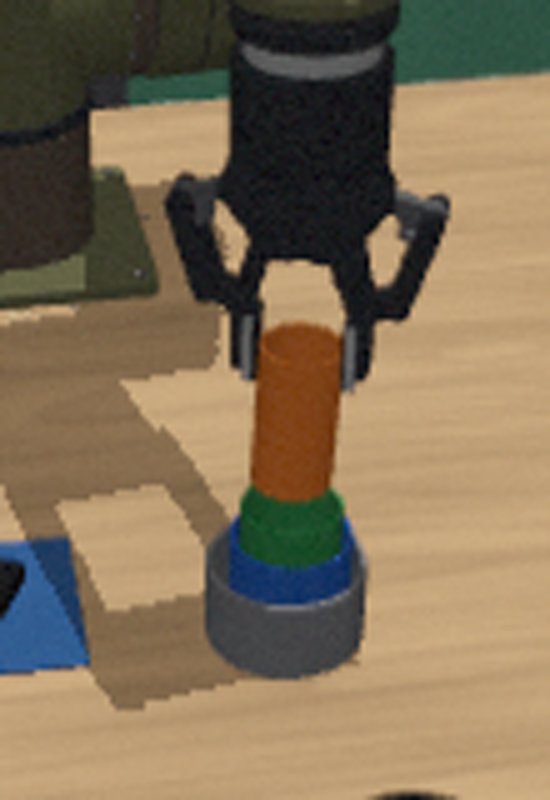

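move_arm:
  deltas:
    - {"dx":-0.7,"dy":-0.5,"dz":-10,"spin":0,"claw":-1}
    - {"dx":-0.7,"dy":-0.5,"dz":-20,"spin":0,"claw":-1}
    - {"dx":-0.7,"dy":-0.5,"dz":-30,"spin":0,"claw":-1}
    - {"dx":-0.7,"dy":-0.5,"dz":-36,"spin":0,"claw":-1}
    - {"dx":-0.7,"dy":-0.5,"dz":-36,"spin":0,"claw":-1}
  force: 30

```text
time_s: 20.42
tool_pos: [0.4988, 0.1129, 0.1532]
tcp_rot: [0.83, 0.558, 0.002, 0.0]
wrist_force: [-0.4, 0.3, -0.9]
width: 0.0431
```

move_arm:
  deltas:
    - {"dx":0,"dy":0,"dz":-15,"spin":0,"claw":-1}
    - {"dx":0,"dy":0,"dz":-30,"spin":0,"claw":-1}
    - {"dx":0,"dy":0,"dz":-40,"spin":0,"claw":-1}
    - {"dx":0,"dy":0,"dz":-40,"spin":0,"claw":-1}
    - {"dx":0,"dy":0,"dz":-40,"spin":0,"claw":-1}
  force: 30

```text
time_s: 21.05
tool_pos: [0.4987, 0.1128, 0.1131]
tcp_rot: [0.83, 0.558, 0.001, 0.0]
wrist_force: [-0.8, -0.2, -0.8]
width: 0.0434
```

move_arm:
  deltas:
    - {"dx":0,"dy":0,"dz":0,"spin":0,"claw":0.4}
    - {"dx":0,"dy":0,"dz":0,"spin":0,"claw":0.4}
    - {"dx":0,"dy":0,"dz":0,"spin":0,"claw":0.4}
    - {"dx":0,"dy":0,"dz":30,"spin":0,"claw":0.4}
    - {"dx":0,"dy":0,"dz":80,"spin":0,"claw":0.4}
    - {"dx":-20,"dy":-30,"dz":120,"spin":0,"claw":0.4}
    - {"dx":-40,"dy":-80,"dz":140,"spin":0,"claw":0.4}
    - {"dx":-60,"dy":-130,"dz":150,"spin":0,"claw":0.4}
    - {"dx":-60,"dy":-180,"dz":150,"spin":0,"claw":0.4}
    - {"dx":-60,"dy":-210,"dz":150,"spin":0,"claw":0.4}
    - {"dx":-60,"dy":-210,"dz":150,"spin":0,"claw":0.4}
    - {"dx":-60,"dy":-210,"dz":150,"spin":0,"claw":0.4}
  force: 30

```text
time_s: 22.55
tool_pos: [0.4384, -0.0966, 0.263]
tcp_rot: [0.83, 0.558, 0.002, -0.0]
wrist_force: [-0.5, 0.4, -0.3]
width: 0.0599
```

Run:
```python
from h import *
s=st(); T,Q=both(['br','cr','d'],z0={'br':.069,'cr':.088},xy={'br':(.499,.113),'cr':(.499,.113)}); snap("top","t11");snap("scene","s11")
p=np.load("pics/t11.npy");q=np.load("pics/s11.npy"); cv2.imwrite("pics/t11c.png",cv2.resize(np.hstack([p[190:250,180:260,::-1],q[160:220,250:330,::-1]]),None,fx=5,fy=5,interpolation=cv2.INTER_CUBIC)); st()
```

```text
t 22.55 tcp [438.4 -96.6 263. ] yaw 67.8 w 59.9 F [-0.5  0.4 -0.3] j [-0.31  0.12  1.74  0.    1.28 -1.5 ]
br top [499.3 112.7] 0.747 102 scene [503.7 112.1] 0.547 149
cr top [497.6 111.4] 0.06 244 scene [500.6 111. ] 0.065 217
d top [590.5 372.4] 0.061 259 scene [590.1 371.3] 0.123 414
t 22.75 tcp [438.7 -96.1 263.1] yaw 67.9 w 59.8 F [ 0.1 -0.5 -0.4] j [-0.31  0.12  1.74  0.    1.28 -1.5 ]
```

View pics/t11c.png

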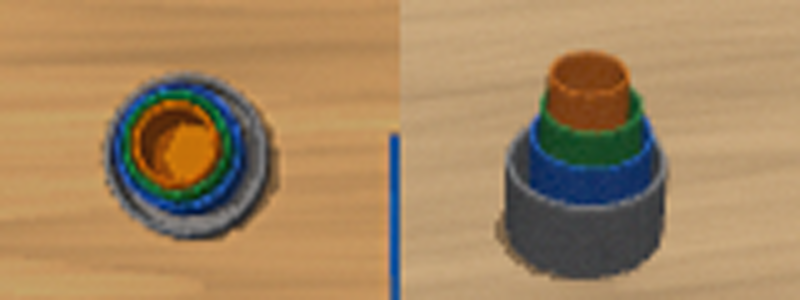

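move_arm:
  deltas:
    - {"dx":18,"dy":55,"dz":0,"spin":0,"claw":0.4}
    - {"dx":36,"dy":110,"dz":0,"spin":0,"claw":0.4}
    - {"dx":54,"dy":165,"dz":0,"spin":0,"claw":0.4}
    - {"dx":72,"dy":220,"dz":0,"spin":0,"claw":0.4}
    - {"dx":90,"dy":275,"dz":0,"spin":0,"claw":0.4}
    - {"dx":108,"dy":330,"dz":-20,"spin":0,"claw":0.4}
    - {"dx":126,"dy":385,"dz":-40,"spin":0,"claw":0.4}
    - {"dx":144,"dy":440,"dz":-60,"spin":0,"claw":0.4}
    - {"dx":152,"dy":468,"dz":-90,"spin":0,"claw":0.4}
    - {"dx":152,"dy":468,"dz":-100,"spin":0,"claw":0.4}
    - {"dx":152,"dy":468,"dz":-100,"spin":0,"claw":0.4}
    - {"dx":152,"dy":468,"dz":-100,"spin":0,"claw":0.4}
  force: 30

```text
time_s: 24.25
tool_pos: [0.5908, 0.3711, 0.1644]
tcp_rot: [0.83, 0.558, 0.002, 0.0]
wrist_force: [0.3, -0.2, 0.1]
width: 0.0599
```

Run:
```python
from h import *
both(['cr','d'],z0={'cr':.088},xy={'cr':(.498,.112)});st()
```

```text
cr top [497.6 111.9] 0.063 245 scene [499.9 111.8] 0.074 225
d top [589.9 371.9] 0.384 170 scene [589.9 371.4] 0.126 413
t 24.35 tcp [591.2 371.1 164.9] yaw 67.9 w 59.9 F [ 0.1 -0.   0.6] j [ 0.5   0.54  1.35  0.    1.25 -0.68]
```

move_arm:
  deltas:
    - {"dx":-1,"dy":1,"dz":-25,"spin":0,"claw":0.4}
    - {"dx":-1,"dy":1,"dz":-50,"spin":0,"claw":0.4}
    - {"dx":-1,"dy":1,"dz":-69,"spin":0,"claw":0.4}
    - {"dx":-1,"dy":1,"dz":-69,"spin":0,"claw":0.4}
    - {"dx":-1,"dy":1,"dz":-69,"spin":0,"claw":-1}
    - {"dx":-1,"dy":1,"dz":-69,"spin":0,"claw":-1}
    - {"dx":-1,"dy":1,"dz":-69,"spin":0,"claw":-1}
    - {"dx":-1,"dy":1,"dz":-69,"spin":0,"claw":-1}
    - {"dx":-1,"dy":1,"dz":-69,"spin":0,"claw":-1}
    - {"dx":-1,"dy":1,"dz":-69,"spin":0,"claw":-1}
    - {"dx":-1,"dy":1,"dz":-50,"spin":0,"claw":-1}
    - {"dx":-1,"dy":1,"dz":-10,"spin":0,"claw":-1}
    - {"dx":-1,"dy":1,"dz":40,"spin":0,"claw":-1}
    - {"dx":-1,"dy":1,"dz":80,"spin":0,"claw":-1}
    - {"dx":-1,"dy":1,"dz":80,"spin":0,"claw":-1}
    - {"dx":-1,"dy":1,"dz":80,"spin":0,"claw":-1}
    - {"dx":-1,"dy":1,"dz":80,"spin":0,"claw":-1}
  force: 30

```text
time_s: 26.48
tool_pos: [0.5892, 0.3716, 0.2429]
tcp_rot: [0.83, 0.558, 0.001, -0.0]
wrist_force: [1.2, 0.4, -1.0]
width: 0.031
```

Run:
```python
from h import *
held('d',.096); T,Q=both(['cr'],z0={'cr':.088},xy={'cr':(.498,.112)}); snap("scene","s12"); 
p=np.load("pics/s12.npy"); cv2.imwrite("pics/s12c.png",cv2.resize(p[80:240,300:430,::-1],None,fx=4,fy=4,interpolation=cv2.INTER_CUBIC));st()
```

```text
t 26.48 tcp [589.2 371.6 242.9] yaw 67.9 w 31.0 F [ 1.2  0.4 -1. ] j [ 0.5   0.48  1.25  0.    1.41 -0.68]
held d x,y (array([589.1, 372.3]), np.float64(0.1), 566)
cr top [498.  111.9] 0.058 246 scene [500.3 111.7] 0.077 226
t 26.68 tcp [589.8 371.9 243.5] yaw 67.9 w 31.1 F [ 0.5  0.1 -1.4] j [ 0.5   0.48  1.25  0.    1.41 -0.68]
```

View pics/s12c.png

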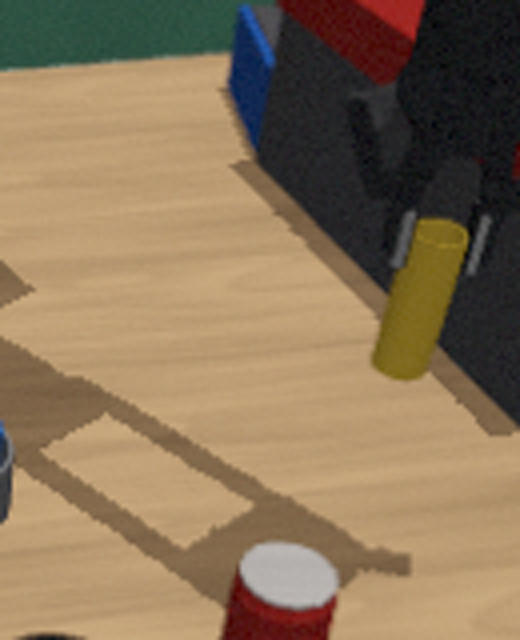

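move_arm:
  deltas:
    - {"dx":-18,"dy":-52,"dz":0,"spin":0,"claw":-1}
    - {"dx":-36,"dy":-104,"dz":0,"spin":0,"claw":-1}
    - {"dx":-54,"dy":-156,"dz":0,"spin":0,"claw":-1}
    - {"dx":-72,"dy":-208,"dz":0,"spin":0,"claw":-1}
    - {"dx":-92,"dy":-250,"dz":0,"spin":0,"claw":-1}
    - {"dx":-92,"dy":-260,"dz":-10,"spin":0,"claw":-1}
    - {"dx":-92,"dy":-260,"dz":-28,"spin":0,"claw":-1}
    - {"dx":-92,"dy":-260,"dz":-28,"spin":0,"claw":-1}
    - {"dx":-92,"dy":-260,"dz":-28,"spin":0,"claw":-1}
    - {"dx":-92,"dy":-260,"dz":-28,"spin":0,"claw":-1}
  force: 30

```text
time_s: 27.92
tool_pos: [0.4985, 0.1124, 0.216]
tcp_rot: [0.829, 0.559, 0.002, 0.0]
wrist_force: [0.5, 0.8, -0.4]
width: 0.031
```

Run:
```python
from h import *
s=st(); Q=snap("scene","s13"); x,y,z=s['tool_pos']
print('d',axis_err(Q,'d',x,y,z-.045),axis_err(Q,'d',x,y,z-.07),'c',axis_err(Q,'c',.4978,.1117,.095),axis_err(Q,'c',.4978,.1117,.1))
T=snap("top","t13")
p=np.load("pics/s13.npy");q=np.load("pics/t13.npy"); cv2.imwrite("pics/s13c.png",cv2.resize(np.hstack([p[80:220,240:320,::-1],q[140:280,170:250,::-1]]),None,fx=4,fy=4,interpolation=cv2.INTER_CUBIC));st()
```

```text
t 27.93 tcp [498.5 112.4 216. ] yaw 67.9 w 31.0 F [ 0.5  0.8 -0.4] j [ 0.14  0.25  1.7   0.    1.19 -1.05]
d (np.float64(0.37), 7) (np.float64(-0.08), 7) c (np.float64(0.37), 7) (np.float64(0.21), 7)
t 28.02 tcp [498.3 112.3 215.9] yaw 67.9 w 30.8 F [-0.  -0.6 -0.4] j [ 0.14  0.25  1.7   0.    1.19 -1.05]
```

View pics/s13c.png

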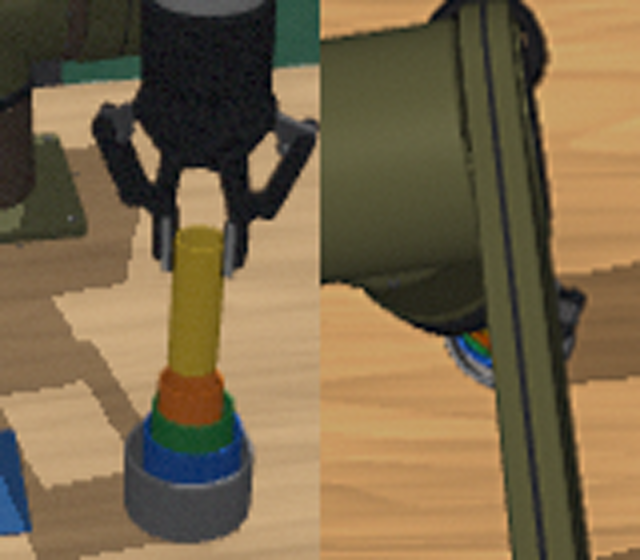

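Aligned within about 0.5 mm in y. Lower slowly.

move_arm:
  deltas:
    - {"dx":-0.5,"dy":-0.4,"dz":-8,"spin":0,"claw":-1}
    - {"dx":-0.5,"dy":-0.4,"dz":-16,"spin":0,"claw":-1}
    - {"dx":-0.5,"dy":-0.4,"dz":-24,"spin":0,"claw":-1}
    - {"dx":-0.5,"dy":-0.4,"dz":-32,"spin":0,"claw":-1}
    - {"dx":-0.5,"dy":-0.4,"dz":-32,"spin":0,"claw":-1}
  force: 30

```text
time_s: 28.65
tool_pos: [0.4971, 0.1117, 0.1829]
tcp_rot: [0.83, 0.558, 0.001, -0.0]
wrist_force: [-0.6, -0.8, -0.7]
width: 0.0311
```

move_arm:
  deltas:
    - {"dx":0.5,"dy":0,"dz":-15,"spin":0,"claw":-1}
    - {"dx":0.5,"dy":0,"dz":-30,"spin":0,"claw":-1}
    - {"dx":0.5,"dy":0,"dz":-42,"spin":0,"claw":-1}
    - {"dx":0.5,"dy":0,"dz":-49,"spin":0,"claw":-1}
    - {"dx":0.5,"dy":0,"dz":-49,"spin":0,"claw":-1}
  force: 30

```text
time_s: 29.28
tool_pos: [0.4972, 0.1117, 0.1332]
tcp_rot: [0.83, 0.558, 0.0, -0.001]
wrist_force: [0.2, -0.3, -0.8]
width: 0.0313
```

move_arm:
  deltas:
    - {"dx":0,"dy":0,"dz":0,"spin":0,"claw":0.2}
    - {"dx":0,"dy":0,"dz":0,"spin":0,"claw":0.2}
    - {"dx":0,"dy":0,"dz":0,"spin":0,"claw":0.2}
    - {"dx":0,"dy":0,"dz":30,"spin":0,"claw":0.2}
    - {"dx":0,"dy":0,"dz":80,"spin":0,"claw":0.2}
    - {"dx":-20,"dy":-30,"dz":120,"spin":0,"claw":0.2}
    - {"dx":-40,"dy":-80,"dz":130,"spin":0,"claw":0.2}
    - {"dx":-60,"dy":-130,"dz":130,"spin":0,"claw":0.2}
    - {"dx":-60,"dy":-180,"dz":130,"spin":0,"claw":0.2}
    - {"dx":-60,"dy":-210,"dz":130,"spin":0,"claw":0.2}
    - {"dx":-60,"dy":-210,"dz":130,"spin":0,"claw":0.2}
    - {"dx":-60,"dy":-210,"dz":130,"spin":0,"claw":0.2}
  force: 30

```text
time_s: 30.78
tool_pos: [0.437, -0.0978, 0.2632]
tcp_rot: [0.83, 0.558, 0.001, -0.001]
wrist_force: [0.2, -0.5, 0.3]
width: 0.0516
```

```bash
cat >> h.py <<'E'
DIM['dr']=(.0165,.019);COL['dr']=COL['d'];DIM['brass']=(.009,.028);COL['brass']=((8,90,60),(32,255,255))
E
python3 - <<'E'
from h import *
s=st(); T,Q=both(['cr','dr','brass'],z0={'cr':.088,'dr':.107,'brass':.004},xy={'cr':(.498,.112),'dr':(.498,.112),'brass':(.523,-.310)}); snap("top","t14");snap("scene","s14")
p=np.load("pics/t14.npy");q=np.load("pics/s14.npy"); cv2.imwrite("pics/t14c.png",cv2.resize(np.hstack([p[170:250,180:260,::-1],q[140:220,250:330,::-1]]),None,fx=5,fy=5,interpolation=cv2.INTER_CUBIC))
cv2.imwrite("pics/t14d.png",cv2.resize(np.hstack([p[180:260,340:430,::-1],q[180:260,75:165,::-1]]),None,fx=4,fy=4,interpolation=cv2.INTER_CUBIC)); st()
E
```

```text
t 30.77 tcp [437.  -97.8 263.2] yaw 67.9 w 51.6 F [ 0.2 -0.5  0.3] j [-0.32  0.12  1.74  0.    1.28 -1.5 ]
cr top [497.6 111.8] 0.669 91 scene [502.6 111.7] 0.435 129
dr top [496.2 110.9] 0.108 162 scene [498.8 109.5] 0.092 147
brass top [ 540.  -324.2] 0.889 484 scene [ 517.9 -311.6] 0.394 54
t 30.98 tcp [437.2 -97.3 263.2] yaw 68.0 w 51.4 F [-0.2  0.5 -0.5] j [-0.31  0.12  1.74  0.    1.28 -1.5 ]
```

View pics/t14c.png

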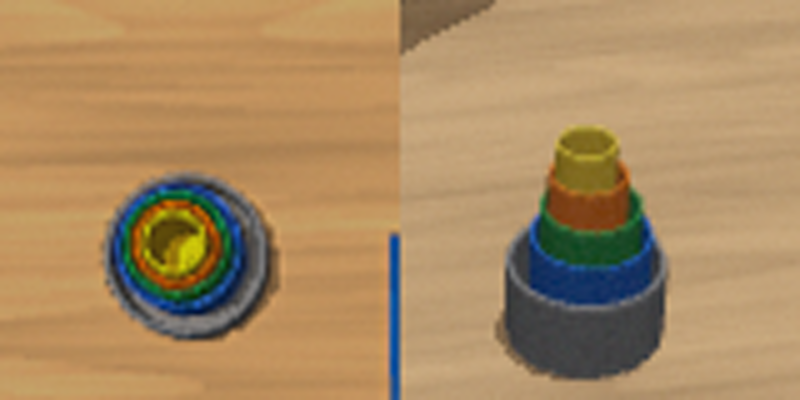

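View pics/t14d.png

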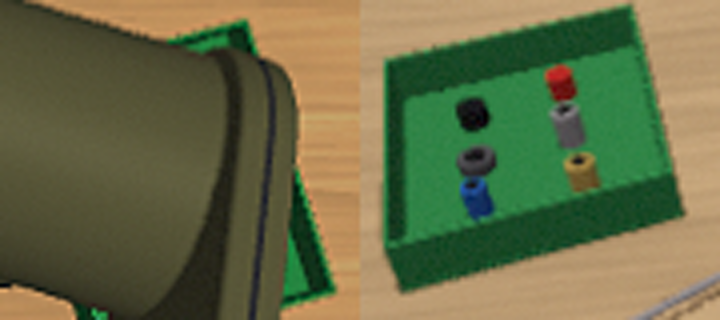

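Run:
```python
from h import *
T=dict(arm.capture("top")); T['pixels']=np.load("pics/top0.npy")
Q=arm.capture("scene")
H=cv2.cvtColor(T['pixels'],cv2.COLOR_RGB2HSV); print(H[205:216,361:373,0]); print(H[205:216,361:373,1])
for lo in (90,110,130): 
    COL['brass']=((5,lo,30),(35,255,255)); print(fit(T,'brass',(.523,-.310),.004,.055),fit(Q,'brass',(.52,-.311),.004,.055))
DIM['bt']=(.009,.018);COL['bt']=((5,90,30),(35,255,255));print(fit(Q,'bt',(.52,-.311),.014,.055))
```

```text
[[ 69  68  68  69  70  71  71  71  71  68  69  68]
 [ 69  69  69  71  69  44  29  40  69  70  70  69]
 [ 69  70  66  53  19  22  21  21  20  62  70  69]
 [ 70  56  31  18  20  18  14  17  17  40  69  69]
 [ 68  31  15  20  20   8 113 117  18  33  68  69]
 [ 59  22  17  19  21  20 118  18  19  42  69  69]
 [ 54  19  17  18  20  21  20  19  21  58  70  69]
 [ 68  47  18  16  18  18  21  24  42  69  69  68]
 [ 70  68  57  35  24  58  66  65  71  70  69  68]
 [ 69  69  69  66  67  70  71  70  70  69  69  69]
 [ 69  69  69  69  69  68  69  68  69  69  68  68]]
[[185 186 185 188 196 210 206 202 208 181 194 184]
 [193 183 197 210 186 144 157 147 192 204 199 189]
 [190 194 161 126 193 173 172 175 188 147 205 190]
 [199 142 136 201 196 165 110 155 188 147 178 189]
 [177 137 180 195 184  68 226 246 179 155 180 189]
 [131 168 196 183 195 157 128 148 196 144 190 195]
 [140 168 191 171 191 186 190 194 189 135 205 192]
 [175 135 185 185 191 197 178 173 148 188 185 184]
 [197 173 129 138 142 129 161 159 198 204 186 189]
 [190 189 186 168 176 205 207 202 191 195 183 186]
 [184 189 190 196 194 188 185 183 195 185 184 191]]
(array([ 524.2, -309.9]), np.float64(0.246), 42) (array([ 520.8, -310.8]), np.float64(0.38), 58)
(array([ 524.2, -309.9]), np.float64(0.246), 42) (array([ 520.8, -310.8]), np.float64(0.391), 57)
(array([ 524.2, -309.9]), np.float64(0.264), 41) (array([ 519.2, -311.7]), np.float64(0.5), 45)
(array([ 523.9, -310. ]), np.float64(0.192), 58)
```

move_arm:
  deltas:
    - {"dx":22,"dy":-53,"dz":0,"spin":9,"claw":0}
    - {"dx":44,"dy":-106,"dz":0,"spin":18,"claw":0}
    - {"dx":66,"dy":-159,"dz":0,"spin":27,"claw":-0.06}
    - {"dx":87,"dy":-212,"dz":-30,"spin":36,"claw":-0.06}
    - {"dx":87,"dy":-212,"dz":-80,"spin":36,"claw":-0.06}
    - {"dx":87,"dy":-212,"dz":-130,"spin":36,"claw":-0.06}
    - {"dx":87,"dy":-212,"dz":-160,"spin":36,"claw":-0.06}
    - {"dx":87,"dy":-212,"dz":-160,"spin":36,"claw":-0.06}
    - {"dx":87,"dy":-212,"dz":-160,"spin":36,"claw":-0.06}
    - {"dx":87,"dy":-212,"dz":-160,"spin":36,"claw":-0.06}
  force: 25

```text
time_s: 32.33
tool_pos: [0.5256, -0.3101, 0.1052]
tcp_rot: [0.616, 0.788, 0.0, 0.001]
wrist_force: [0.1, 0.1, 0.1]
width: 0.0401
```

Run:
```python
from h import *
st(); snap("scene","s15");p=np.load("pics/s15.npy"); cv2.imwrite("pics/s15c.png",cv2.resize(p[130:270,60:180,::-1],None,fx=5,fy=5,interpolation=cv2.INTER_CUBIC));st()
```

```text
t 32.33 tcp [ 525.6 -310.1  105.2] yaw 104.0 w 40.1 F [0.1 0.1 0.1] j [-0.6   0.5   1.62  0.    1.02 -2.42]
t 32.38 tcp [ 525.4 -310.1  105.1] yaw 104.0 w 40.5 F [ 0.7 -0.4  0.2] j [-0.6   0.5   1.62  0.    1.02 -2.42]
```

View pics/s15c.png

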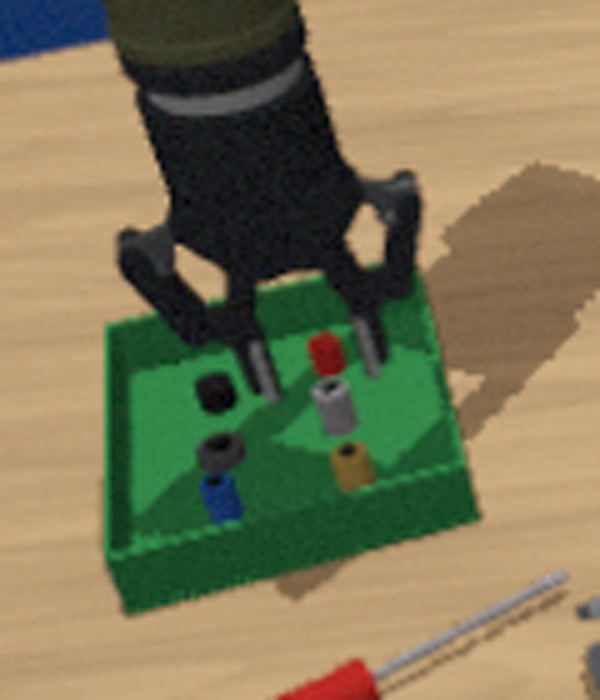

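move_arm:
  deltas:
    - {"dx":-1.2,"dy":0,"dz":-25,"spin":0,"claw":-0.06}
    - {"dx":-1.2,"dy":0,"dz":-50,"spin":0,"claw":-0.06}
    - {"dx":-1.2,"dy":0,"dz":-65,"spin":0,"claw":-0.06}
    - {"dx":-1.2,"dy":0,"dz":-65,"spin":0,"claw":-0.06}
    - {"dx":-1.2,"dy":0,"dz":-65,"spin":0,"claw":-0.3}
    - {"dx":-1.2,"dy":0,"dz":-65,"spin":0,"claw":-0.5}
    - {"dx":-1.2,"dy":0,"dz":-65,"spin":0,"claw":-1}
    - {"dx":-1.2,"dy":0,"dz":-65,"spin":0,"claw":-1}
    - {"dx":-1.2,"dy":0,"dz":-65,"spin":0,"claw":-1}
    - {"dx":-1.2,"dy":0,"dz":-65,"spin":0,"claw":-1}
    - {"dx":-1.2,"dy":0,"dz":-50,"spin":0,"claw":-1}
    - {"dx":-1.2,"dy":0,"dz":-10,"spin":0,"claw":-1}
    - {"dx":-1.2,"dy":0,"dz":50,"spin":0,"claw":-1}
    - {"dx":-1.2,"dy":0,"dz":100,"spin":0,"claw":-1}
    - {"dx":-1.2,"dy":0,"dz":120,"spin":0,"claw":-1}
    - {"dx":-1.2,"dy":0,"dz":120,"spin":0,"claw":-1}
    - {"dx":-1.2,"dy":0,"dz":120,"spin":0,"claw":-1}
  force: 25

```text
time_s: 34.5
tool_pos: [0.5234, -0.3095, 0.2241]
tcp_rot: [0.616, 0.788, 0.0, -0.0]
wrist_force: [-0.2, 0.4, -1.6]
width: 0.0169
```

Run:
```python
from h import *
st(); Q=snap("scene","s16");p=np.load("pics/s16.npy"); cv2.imwrite("pics/s16c.png",cv2.resize(p[90:260,60:180,::-1],None,fx=4.5,fy=4.5,interpolation=cv2.INTER_CUBIC));st()
print(fit(Q,'dr',(.497,.111),.107))
```

```text
t 34.5 tcp [ 523.4 -309.5  224.1] yaw 104.0 w 16.9 F [-0.2  0.4 -1.6] j [-0.6   0.38  1.48  0.    1.28 -2.42]
t 34.55 tcp [ 523.2 -309.4  223.6] yaw 104.0 w 16.9 F [-0.  -0.7 -1.1] j [-0.6   0.38  1.48  0.    1.28 -2.42]
(array([498.9, 109.6]), np.float64(0.108), 147)
```

View pics/s16c.png

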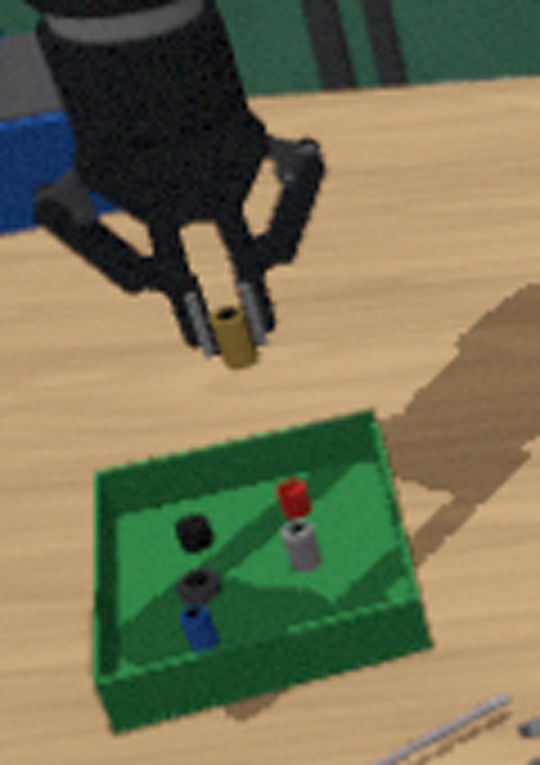

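move_arm:
  deltas:
    - {"dx":0,"dy":40,"dz":30,"spin":0,"claw":-1}
    - {"dx":-4,"dy":95,"dz":30,"spin":0,"claw":-1}
    - {"dx":-8,"dy":150,"dz":30,"spin":0,"claw":-1}
    - {"dx":-12,"dy":205,"dz":30,"spin":0,"claw":-1}
    - {"dx":-16,"dy":260,"dz":30,"spin":0,"claw":-1}
    - {"dx":-20,"dy":315,"dz":30,"spin":0,"claw":-1}
    - {"dx":-24,"dy":370,"dz":0,"spin":0,"claw":-1}
    - {"dx":-27,"dy":420,"dz":-20,"spin":0,"claw":-1}
    - {"dx":-27,"dy":420,"dz":-48,"spin":0,"claw":-1}
    - {"dx":-27,"dy":420,"dz":-48,"spin":0,"claw":-1}
    - {"dx":-27,"dy":420,"dz":-48,"spin":0,"claw":-1}
    - {"dx":-27,"dy":420,"dz":-48,"spin":0,"claw":-1}
  force: 25

```text
time_s: 36.05
tool_pos: [0.4971, 0.11, 0.1764]
tcp_rot: [0.616, 0.788, 0.001, 0.0]
wrist_force: [0.7, -0.1, -0.1]
width: 0.0165
```

Run:
```python
from h import *
s=st(); Q=snap("scene","s17");p=np.load("pics/s17.npy"); cv2.imwrite("pics/s17c.png",cv2.resize(p[80:220,240:330,::-1],None,fx=5,fy=5,interpolation=cv2.INTER_CUBIC));st()
print(fit(Q,'dr',(.497,.111),.107)); x,y,z=s['tool_pos']
for q in [(x,y,z-.03),(.4965,.1105,.116)]: print((proj(Q,q)[0]-[240,80])*5+2)
```

```text
t 36.05 tcp [497.1 110.  176.4] yaw 103.9 w 16.5 F [ 0.7 -0.1 -0.1] j [ 0.13  0.29  1.75  0.    1.09 -1.68]
t 36.1 tcp [497.1 110.  176.5] yaw 103.9 w 17.0 F [-0.6 -0.5 -0.7] j [ 0.13  0.29  1.75  0.    1.09 -1.68]
(array([498.8, 109.6]), np.float64(0.143), 157)
[238.07509859 409.95265428]
[236.97773207 457.76942825]
```

View pics/s17c.png

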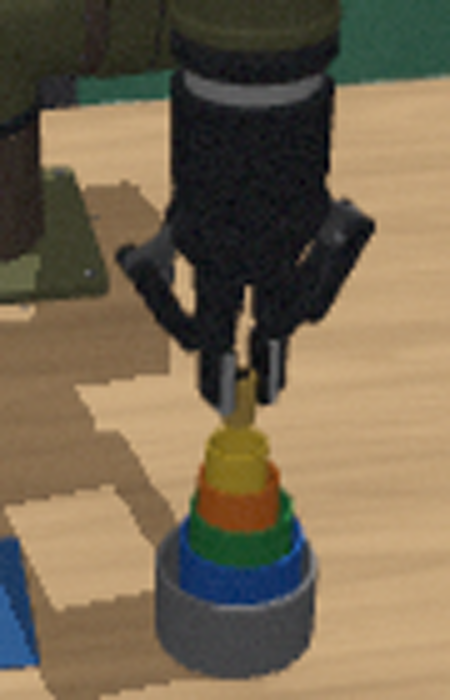

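move_arm:
  deltas:
    - {"dx":-0.3,"dy":0.3,"dz":-10,"spin":0,"claw":-1}
    - {"dx":-0.3,"dy":0.3,"dz":-18,"spin":0,"claw":-1}
    - {"dx":-0.3,"dy":0.3,"dz":-22,"spin":0,"claw":-1}
    - {"dx":-0.3,"dy":0.3,"dz":-22,"spin":0,"claw":-1}
    - {"dx":-0.3,"dy":0.3,"dz":-22,"spin":0,"claw":-1}
  force: 25

```text
time_s: 36.72
tool_pos: [0.4969, 0.1104, 0.1545]
tcp_rot: [0.616, 0.788, 0.001, 0.0]
wrist_force: [0.3, -0.2, 0.3]
width: 0.0168
```

Run:
```python
from h import *
s=st(); Q=snap("scene","s18");p=np.load("pics/s18.npy"); cv2.imwrite("pics/s18c.png",cv2.resize(p[130:210,250:320,::-1],None,fx=7,fy=7,interpolation=cv2.INTER_CUBIC))
```

```text
t 36.73 tcp [496.9 110.4 154.5] yaw 103.9 w 16.8 F [ 0.3 -0.2  0.3] j [ 0.13  0.32  1.78  0.    1.04 -1.68]
```

View pics/s18c.png

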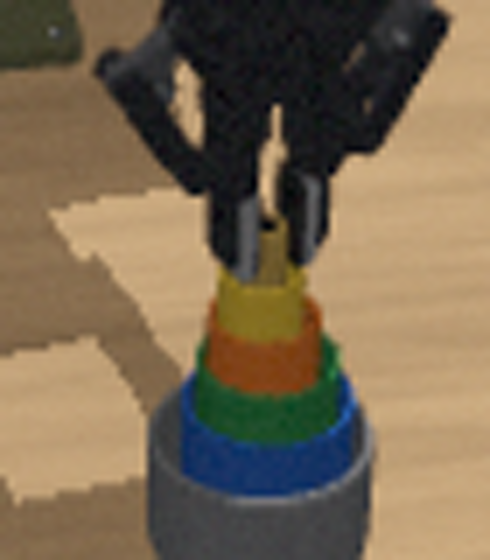

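Fitting's lower end sits inside the yellow rim (crop 270,270). Release and rise.

move_arm:
  deltas:
    - {"dx":0,"dy":0,"dz":0,"spin":0,"claw":-0.2}
    - {"dx":0,"dy":0,"dz":0,"spin":0,"claw":-0.2}
    - {"dx":0,"dy":0,"dz":0,"spin":0,"claw":-0.2}
    - {"dx":0,"dy":0,"dz":30,"spin":0,"claw":-0.2}
    - {"dx":0,"dy":0,"dz":80,"spin":0,"claw":0}
    - {"dx":-30,"dy":40,"dz":110,"spin":0,"claw":0}
    - {"dx":-60,"dy":95,"dz":110,"spin":0,"claw":0}
    - {"dx":-60,"dy":150,"dz":110,"spin":0,"claw":0}
    - {"dx":-60,"dy":200,"dz":110,"spin":0,"claw":0}
    - {"dx":-60,"dy":200,"dz":110,"spin":0,"claw":0}
    - {"dx":-60,"dy":200,"dz":110,"spin":0,"claw":0}
  force: 25

```text
time_s: 38.15
tool_pos: [0.4365, 0.3101, 0.2643]
tcp_rot: [0.616, 0.788, 0.0, 0.0]
wrist_force: [1.0, -1.0, 0.8]
width: 0.0431
```

Run:
```python
from h import *
s=st(); Q=snap("scene","s19");T=snap("top","t19")
print({k:T[k] for k in('fovy','cx','cy','k1')})
p=np.load("pics/t19.npy");q=np.load("pics/s19.npy"); cv2.imwrite("pics/t19c.png",cv2.resize(np.hstack([p[180:250,180:260,::-1],q[150:220,250:330,::-1]]),None,fx=5,fy=5,interpolation=cv2.INTER_CUBIC))
cv2.imwrite("pics/t19d.png",cv2.resize(p[125:265,250:330,::-1],None,fx=4.2,fy=4.2,interpolation=cv2.INTER_CUBIC))
cv2.imwrite("pics/s19d.png",cv2.resize(q[145:290,170:260,::-1],None,fx=4,fy=4,interpolation=cv2.INTER_CUBIC))
```

```text
t 38.15 tcp [436.5 310.1 264.3] yaw 104.0 w 43.1 F [ 1.  -1.   0.8] j [ 0.54  0.25  1.58 -0.    1.32 -1.28]
{'fovy': 56.21825657981227, 'cx': 251.25234733214648, 'cy': 193.89253446403188, 'k1': -0.05010785389813068}
```

View pics/t19c.png

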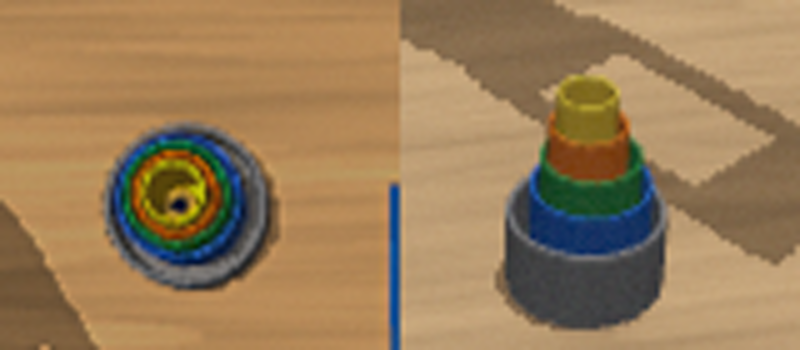

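View pics/t19d.png

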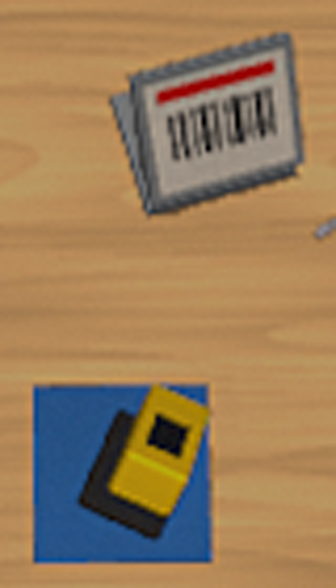

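View pics/s19d.png

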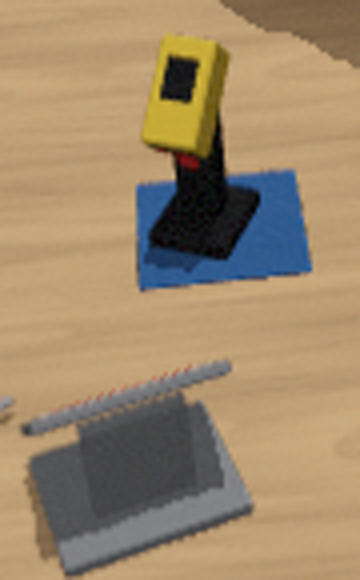

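```bash
cat > fitsc.py <<'E'
from h import *
def headpts(x,y,yw,zb,roll=0):
    a=np.sqrt(.5); ex=np.array([a,0,-a]); ez=np.array([a,0,a]); ey=np.array([0,1,0]); c=np.array([.010,0,.118])
    P=np.array([c+ex*i*.0375+ey*j*.02+ez*k*.017 for i in(-1,1) for j in(-1,1) for k in(-1,1)])
    R=np.array([[np.cos(yw),-np.sin(yw),0],[np.sin(yw),np.cos(yw),0],[0,0,1]]); return P@R.T+[x,y,zb]
def ymask(c,pts):
    m=hsvmask(c,(17,150,60),(35,255,255)).astype(np.uint8)
    uv=proj(c,pts); u0,v0=(uv.min(0)-12).astype(int);u1,v1=(uv.max(0)+12).astype(int)
    r=np.zeros_like(m); r[v0:v1,u0:u1]=m[v0:v1,u0:u1]
    cs,_=cv2.findContours(r,cv2.RETR_EXTERNAL,cv2.CHAIN_APPROX_NONE); big=max(cs,key=cv2.contourArea)
    o=np.zeros_like(m); cv2.drawContours(o,[big],-1,1,-1); return o.astype(float)
def fithead(cams,x,y,yw,zb,free=(1,1,1,0)):
    p0=np.array([x*1e3,y*1e3,np.degrees(yw),zb*1e3]); fr=np.where(free)[0]
    ms=[ymask(c,headpts(x,y,yw,zb)) for c in cams]
    def cost(q):
        p=p0.copy();p[fr]=q; P=headpts(p[0]/1e3,p[1]/1e3,np.radians(p[2]),p[3]/1e3); s=0
        for c,m in zip(cams,ms):
            g=hullmask(c,P); s+=1-np.minimum(g,m).sum()/np.maximum(g,m).sum()
        return s
    q0=p0[fr]; b=minimize(cost,q0,method='Nelder-Mead',options=dict(initial_simplex=np.vstack([q0]+[q0+6*np.eye(len(fr))[i] for i in range(len(fr))]),xatol=.03,fatol=1e-5))
    return np.round(b.x,1),round(b.fun,3),[int(m.sum()) for m in ms]
E
python3 - <<'E'
from fitsc import *
T=arm.capture("top");Q=arm.capture("scene")
for cams in([T],[Q],[T,Q]): print(fithead(cams,.45,-.07,-.45,.003))
# card
p=T['pixels']; H=cv2.cvtColor(p,cv2.COLOR_RGB2HSV)
sub=np.zeros(p.shape[:2],bool); sub[125:185,270:330]=1
card=((H[...,1]<60)&(H[...,2]>135)|((H[...,0]<6)|(H[...,0]>172))&(H[...,1]>150))&sub
cs,_=cv2.findContours(card.astype(np.uint8),cv2.RETR_EXTERNAL,cv2.CHAIN_APPROX_NONE); b=max(cs,key=cv2.contourArea)
hull=cv2.convexHull(b); print(cv2.contourArea(hull),cv2.minAreaRect(hull)); print(cv2.approxPolyN(hull,4)[0].tolist())
v=H[130:180,276:326,2]; cv2.imwrite("pics/card.png",cv2.resize(p[130:185,272:330,::-1],None,fx=10,fy=10,interpolation=cv2.INTER_CUBIC))
E
```

```text
(array([449.9, -68.7, -26.4]), np.float64(0.1), [448])
(array([447.8, -70.7, -21.8]), np.float64(0.1), [496])
(array([450. , -69.4, -26.1]), np.float64(0.22), [448, 496])
869.0 ((302.53460693359375, 153.62692260742188), (26.048620223999023, 36.6610221862793), 74.74488067626953)
[[320, 162], [288, 171], [284, 145], [317, 136]]
```

View pics/card.png

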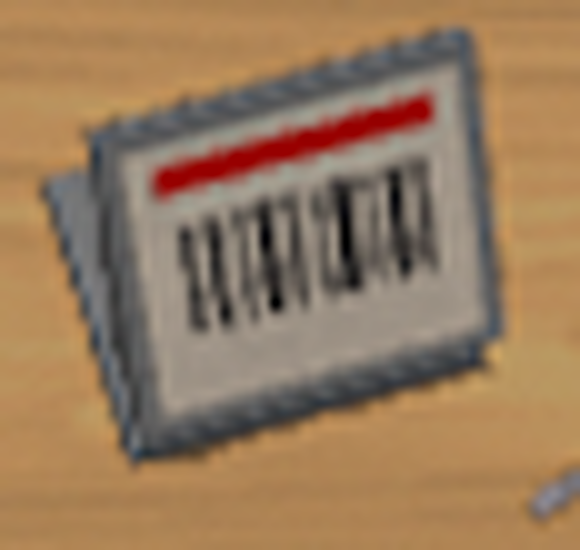

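Run:
```python
from h import *
from scipy.optimize import least_squares
T=arm.capture("top")
px=(np.array([(128,152),(465,65),(492,340),(165,415)])+.5)/10-.5+[272,130]
def pts(p):
    x,y,a,w,h=p; a=np.radians(a); R=np.array([[np.cos(a),-np.sin(a)],[np.sin(a),np.cos(a)]])
    L=[(h,w),(h,-w),(-h,-w),(-h,w)]   # slope up, y left
    out=[]
    for s,t in L:
        q=R@[s*.7071,t]; out.append([x+q[0]/1,y+q[1],71+s*.7071])
    return np.array(out)/1e3
f=lambda p:(proj(T,pts(p))-px).ravel()
r=least_squares(f,[690,-95,13,45,40]); print(np.round(r.x,1),np.round(r.fun,2))
print(unproj(T,(np.array((308.5,246.5))/10-.5+[272,130]),.071))
a=np.radians(r.x[2]); print('scanner origin target',r.x[:2]-114.3*np.array([np.cos(a),np.sin(a)]),'z',71-13.7)
```

```text
[ 675.2 -129.2   13.5   47.8   43.1] [-0.03 -0.17  0.25  0.16 -0.3  -0.31  0.06  0.32]
[ 0.67523174 -0.12764948]
scanner origin target [ 564.01878248 -155.75794982] z 57.3
```

move_arm:
  deltas:
    - {"dx":3,"dy":-55,"dz":0,"spin":-8,"claw":0.5}
    - {"dx":6,"dy":-110,"dz":0,"spin":-16,"claw":0.5}
    - {"dx":9,"dy":-165,"dz":0,"spin":-24,"claw":0.5}
    - {"dx":12,"dy":-220,"dz":0,"spin":-32,"claw":0.5}
    - {"dx":15,"dy":-275,"dz":0,"spin":-40,"claw":0.5}
    - {"dx":18,"dy":-330,"dz":0,"spin":-40,"claw":0.5}
    - {"dx":20.5,"dy":-383,"dz":0,"spin":-40,"claw":0.5}
    - {"dx":20.5,"dy":-383,"dz":-40,"spin":-40,"claw":0.5}
    - {"dx":20.5,"dy":-383,"dz":-60,"spin":-40,"claw":0.5}
    - {"dx":20.5,"dy":-383,"dz":-60,"spin":-40,"claw":0.5}
    - {"dx":20.5,"dy":-383,"dz":-60,"spin":-40,"claw":0.5}
  force: 60

```text
time_s: 39.78
tool_pos: [0.4581, -0.0742, 0.2056]
tcp_rot: [0.849, 0.528, 0.001, 0.001]
wrist_force: [-0.5, -0.2, 0.2]
width: 0.0641
```

Run:
```python
from fitsc import *
st();snap("scene","s20");p=np.load("pics/s20.npy"); cv2.imwrite("pics/s20c.png",cv2.resize(p[80:230,160:270,::-1],None,fx=5,fy=5,interpolation=cv2.INTER_CUBIC));st()
print(fithead([arm.capture('scene')],.45,-.07,-.45,.003))
```

```text
t 39.77 tcp [458.1 -74.2 205.6] yaw 63.8 w 64.1 F [-0.5 -0.2  0.2] j [-0.25  0.2   1.8   0.    1.13 -1.37]
t 39.83 tcp [458.4 -74.1 205.9] yaw 63.8 w 64.0 F [ 0.9 -0.4  0.6] j [-0.25  0.2   1.8   0.    1.13 -1.37]
(array([449.8, -70.5, -21.4]), np.float64(0.104), [500])
```

View pics/s20c.png

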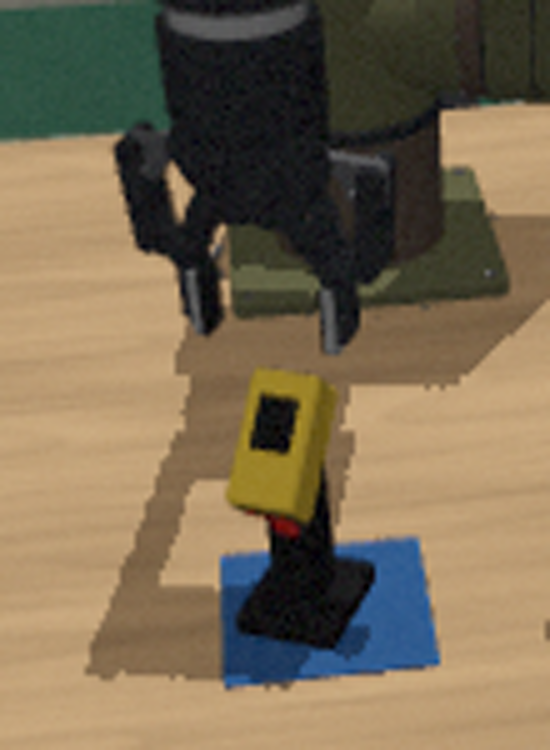

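move_arm:
  deltas:
    - {"dx":-1,"dy":1,"dz":-25,"spin":1,"claw":0.5}
    - {"dx":-1,"dy":1,"dz":-50,"spin":1,"claw":0.5}
    - {"dx":-1,"dy":1,"dz":-70,"spin":1,"claw":0.5}
    - {"dx":-1,"dy":1,"dz":-77,"spin":1,"claw":0.5}
    - {"dx":-1,"dy":1,"dz":-77,"spin":1,"claw":0.5}
    - {"dx":-1,"dy":1,"dz":-77,"spin":1,"claw":0.3}
    - {"dx":-1,"dy":1,"dz":-77,"spin":1,"claw":0.15}
    - {"dx":-1,"dy":1,"dz":-77,"spin":1,"claw":0.05}
    - {"dx":-1,"dy":1,"dz":-77,"spin":1,"claw":-0.05}
    - {"dx":-1,"dy":1,"dz":-77,"spin":1,"claw":-1}
    - {"dx":-1,"dy":1,"dz":-77,"spin":1,"claw":-1}
    - {"dx":-1,"dy":1,"dz":-77,"spin":1,"claw":-1}
    - {"dx":-1,"dy":1,"dz":-77,"spin":1,"claw":-1}
  force: 60

```text
time_s: 41.5
tool_pos: [0.4578, -0.0734, 0.1294]
tcp_rot: [0.844, 0.536, 0.002, 0.002]
wrist_force: [-1.0, -1.8, 4.8]
width: 0.0396
```

Run:
```python
from fitsc import *
st();snap("scene","s21");p=np.load("pics/s21.npy"); cv2.imwrite("pics/s21c.png",cv2.resize(p[100:230,160:270,::-1],None,fx=5,fy=5,interpolation=cv2.INTER_CUBIC));st()
```

```text
t 41.5 tcp [457.8 -73.4 129.4] yaw 64.9 w 39.6 F [-1.  -1.8  4.8] j [-0.25  0.3   1.91 -0.    0.93 -1.38]
t 41.55 tcp [457.8 -73.4 129.4] yaw 64.9 w 39.3 F [-1.  -3.1  6.3] j [-0.25  0.3   1.91 -0.    0.93 -1.38]
```

View pics/s21c.png

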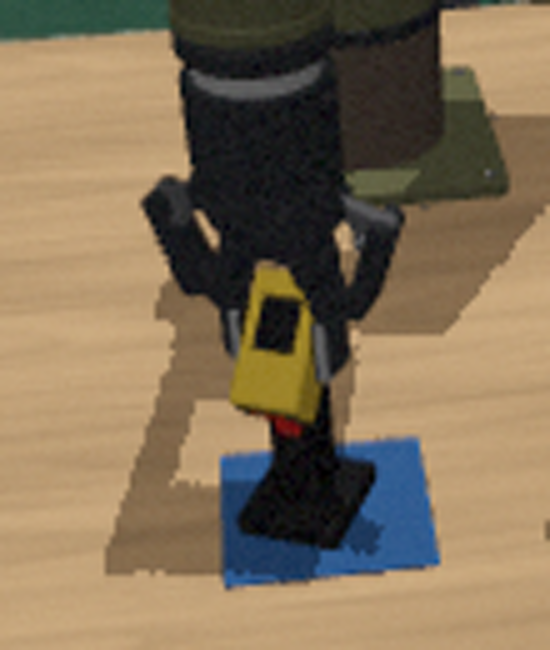

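move_arm:
  deltas:
    - {"dx":0,"dy":0,"dz":5,"spin":0,"claw":-1}
    - {"dx":0,"dy":0,"dz":20,"spin":0,"claw":-1}
    - {"dx":0,"dy":0,"dz":40,"spin":0,"claw":-1}
    - {"dx":0,"dy":0,"dz":60,"spin":0,"claw":-1}
    - {"dx":0,"dy":0,"dz":70,"spin":0,"claw":-1}
    - {"dx":0,"dy":0,"dz":70,"spin":0,"claw":-1}
    - {"dx":0,"dy":0,"dz":70,"spin":0,"claw":-1}
    - {"dx":0,"dy":0,"dz":70,"spin":0,"claw":-1}
  force: 60

```text
time_s: 42.55
tool_pos: [0.4572, -0.0732, 0.1985]
tcp_rot: [0.844, 0.536, 0.001, 0.001]
wrist_force: [-0.6, 0.0, -3.8]
width: 0.0395
```

Run:
```python
from fitsc import *
st();snap("scene","s22");p=np.load("pics/s22.npy"); cv2.imwrite("pics/s22c.png",cv2.resize(p[80:230,160:270,::-1],None,fx=5,fy=5,interpolation=cv2.INTER_CUBIC));st()
```

```text
t 42.55 tcp [457.2 -73.2 198.5] yaw 64.9 w 39.5 F [-0.6  0.  -3.8] j [-0.25  0.21  1.82 -0.    1.12 -1.38]
t 42.6 tcp [457.3 -73.2 198.6] yaw 64.9 w 39.5 F [-0.5  0.5 -3.2] j [-0.25  0.21  1.82 -0.    1.12 -1.38]
```

View pics/s22c.png

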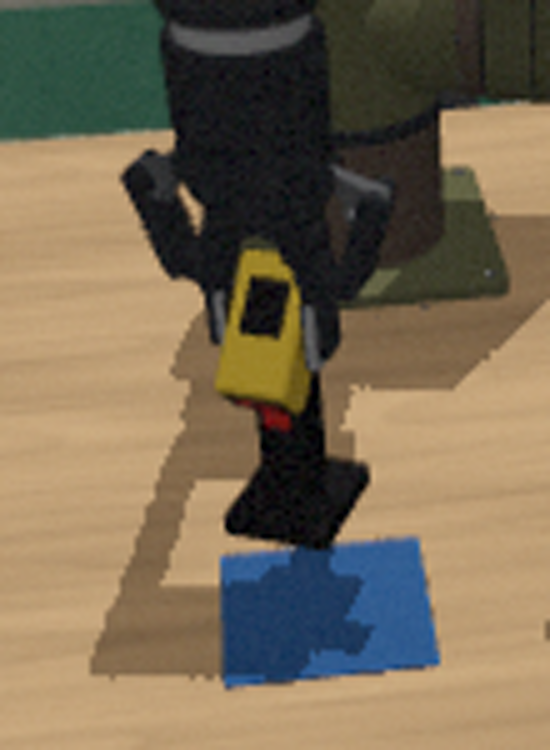

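```bash
cat >> fitsc.py <<'E'
from scipy.spatial.transform import Rotation as Ro
def scpts(tcp,yw_tool,pitch=0,roll=0,dx=0,dyaw=0,off=-.0085,hgt=.1264):
    """scanner head & foot corner points for a held scanner; pitch deg about jaw axis through the grasp"""
    yw=np.radians(yw_tool-90+dyaw); R=Ro.from_euler('zyx',[yw,np.radians(pitch),np.radians(roll)]).as_matrix()
    g=np.array([-off,0,hgt-.004]) # grasp pt in scanner frame
    a=np.sqrt(.5); ex=np.array([a,0,-a]); ez=np.array([a,0,a]); ey=np.array([0,1,0]); c=np.array([.010,0,.118])
    H=np.array([c+ex*i*.0375+ey*j*.02+ez*k*.017 for i in(-1,1) for j in(-1,1) for k in(-1,1)])
    F=np.array([[i*.035,j*.03,k] for i in(-1,1) for j in(-1,1) for k in(0,.014)])
    base=np.asarray(tcp)-[0,0,.004]
    tr=lambda P:(P-g)@R.T+base
    return tr(H),tr(F),R
def overlay(px,c,name,tcp,yt,box,sc=6,**k):
    H,F,_=scpts(tcp,yt,**k); u0,v0,u1,v1=box
    im=cv2.resize(px[v0:v1,u0:u1,::-1].copy(),None,fx=sc,fy=sc,interpolation=cv2.INTER_CUBIC)
    E=[(0,1),(0,2),(0,4),(1,3),(1,5),(2,3),(2,6),(3,7),(4,5),(4,6),(5,7),(6,7)]
    for P,col in((H,(255,0,255)),(F,(255,255,0))):
        uv=((proj(c,P)-[u0,v0]+.5)*sc).astype(int)
        for i,j in E: cv2.line(im,tuple(uv[i].tolist()),tuple(uv[j].tolist()),col,1)
    cv2.imwrite(f"pics/{name}.png",im)
E
python3 - <<'E'
from fitsc import *
Q=arm.capture("scene")
overlay(np.load("pics/s21.npy"),Q,"ov21",(.4578,-.0734,.1294),64.9,(165,120,255,220))
overlay(np.load("pics/s22.npy"),Q,"ov22",(.4573,-.0732,.1986),64.9,(165,110,255,210))
E
```

```text
(no output)
```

View pics/ov21.png

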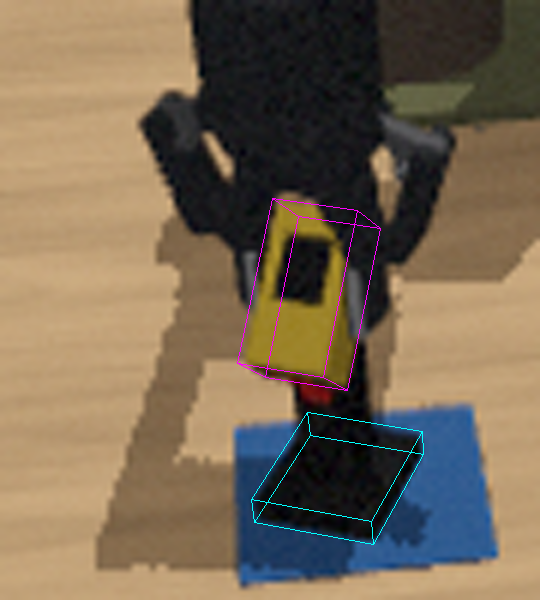

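View pics/ov22.png

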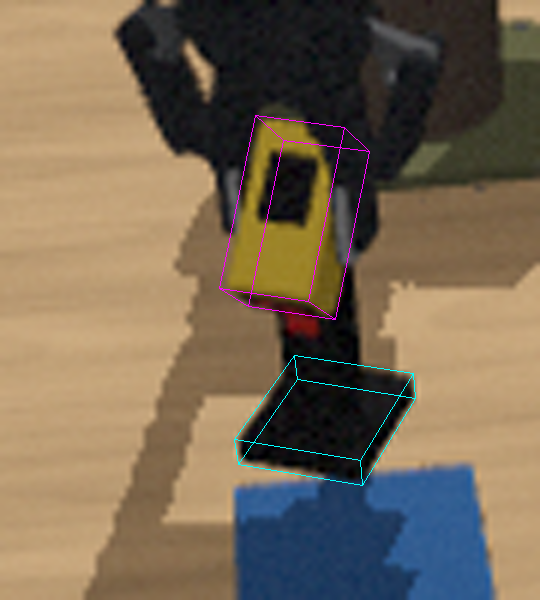

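move_arm:
  deltas:
    - {"dx":19,"dy":-13,"dz":0,"spin":6.4,"claw":-1}
    - {"dx":38,"dy":-27,"dz":0,"spin":12.8,"claw":-1}
    - {"dx":57,"dy":-40,"dz":0,"spin":19.2,"claw":-1}
    - {"dx":76,"dy":-53,"dz":0,"spin":25.6,"claw":-1}
    - {"dx":95,"dy":-66,"dz":0,"spin":32,"claw":-1}
    - {"dx":115,"dy":-80,"dz":-5,"spin":38.6,"claw":-1}
    - {"dx":115,"dy":-80,"dz":-15,"spin":38.6,"claw":-1}
    - {"dx":115,"dy":-80,"dz":-15,"spin":38.6,"claw":-1}
    - {"dx":115,"dy":-80,"dz":-15,"spin":38.6,"claw":-1}
    - {"dx":115,"dy":-80,"dz":-15,"spin":38.6,"claw":-1}
  force: 60

```text
time_s: 43.9
tool_pos: [0.572, -0.1528, 0.1841]
tcp_rot: [0.619, 0.785, 0.002, 0.001]
wrist_force: [-0.3, 0.9, -3.0]
width: 0.0393
```

Run:
```python
from fitsc import *
s=st();Q=snap("scene","s23");T=snap("top","t23")
t=s['tool_pos'];y=yaw(s)
overlay(Q['pixels'],Q,"ov23",t,y,(150,110,250,290),sc=4)
overlay(T['pixels'],T,"ov23t",t,y,(240,120,340,230),sc=6)
_,_,R=scpts(t,y); org=R@(-np.array([.0085,0,.1264]))+t; sp=R@[.1143,0,.0137]+org; print('org',org,'spot',sp*1e3)
print('label px',proj(T,(.6752,-.1285,.071)))
```

```text
t 43.9 tcp [ 572.  -152.8  184.1] yaw 103.4 w 39.3 F [-0.3  0.9 -3. ] j [-0.33  0.39  1.57  0.    1.18 -2.14]
org [ 0.56370332 -0.15478912  0.05769006] spot [ 674.89160331 -128.30033308   71.39006159]
label px [[302.65696773 154.15635605]]
```

View pics/ov23.png

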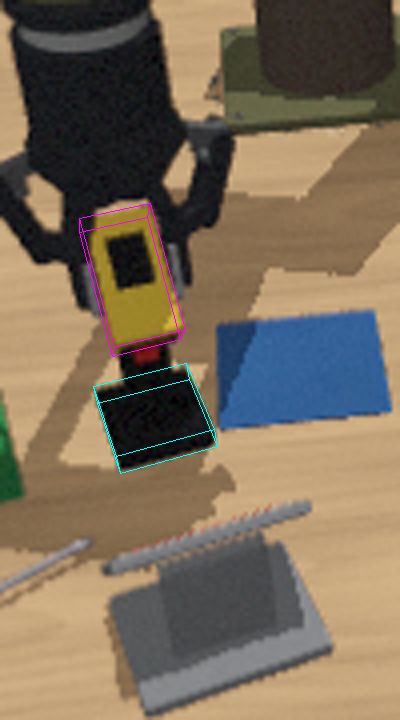

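View pics/ov23t.png

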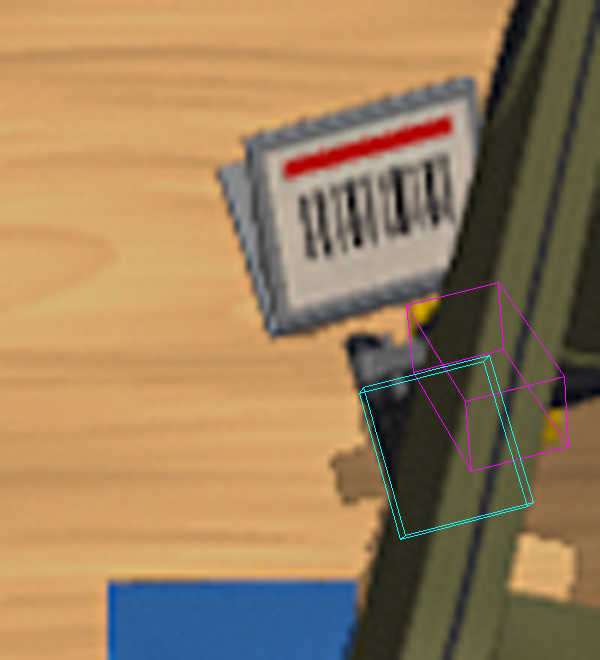

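move_arm:
  deltas:
    - {"dx":0,"dy":0,"dz":0,"spin":0,"claw":-1}
    - {"dx":0,"dy":0,"dz":0,"spin":0,"claw":-1}
    - {"dx":0,"dy":0,"dz":0,"spin":0,"claw":-1}
    - {"dx":0,"dy":0,"dz":0,"spin":0,"claw":-1}
    - {"dx":0,"dy":0,"dz":0,"spin":0,"claw":-1}
    - {"dx":0,"dy":0,"dz":0,"spin":0,"claw":-1}
    - {"dx":0,"dy":0,"dz":0,"spin":0,"claw":-1}
    - {"dx":0,"dy":0,"dz":0,"spin":0,"claw":-1}
    - {"dx":0,"dy":0,"dz":0,"spin":0,"claw":-1}
    - {"dx":0,"dy":0,"dz":0,"spin":0,"claw":-1}
    - {"dx":0,"dy":0,"dz":0,"spin":0,"claw":-1}
    - {"dx":0,"dy":0,"dz":0,"spin":0,"claw":-1}
    - {"dx":0,"dy":0,"dz":0,"spin":0,"claw":-1}
    - {"dx":0,"dy":0,"dz":0,"spin":0,"claw":-1}
    - {"dx":0,"dy":0,"dz":0,"spin":0,"claw":-1}
    - {"dx":0,"dy":0,"dz":0,"spin":0,"claw":-1}
    - {"dx":0,"dy":0,"dz":0,"spin":0,"claw":-1}
    - {"dx":0,"dy":0,"dz":0,"spin":0,"claw":-1}
    - {"dx":0,"dy":0,"dz":0,"spin":0,"claw":-1}
    - {"dx":0,"dy":0,"dz":0,"spin":0,"claw":-1}
  force: 60

```text
time_s: 46.5
tool_pos: [0.5723, -0.153, 0.1842]
tcp_rot: [0.619, 0.785, 0.002, 0.001]
wrist_force: [-0.2, -0.6, -2.9]
width: 0.0392
```

Run:
```python
from fitsc import *
st(); Q=arm.capture("scene")
# scene check: hi-zoom overlay with pitch variations, score foot
s=arm.observe(); t=s['tool_pos'];y=yaw(s)
px=Q['pixels'].astype(int); dark=((px.max(2)<45)).astype(float)
for pi in(-8,-6,-4,-2,0,2,4,6,8):
    _,F,_=scpts(t,y,pitch=pi); g=hullmask(Q,F); 
    lo=[]
    roi=hullmask(Q,scpts(t,y,pitch=0)[1]+[0,0,-.0])*0+1
    v0=int(proj(Q,F)[:,1].mean())-6
    m=dark.copy(); m[:v0]=0; gg=g.copy(); gg[:v0]=0
    uv=proj(Q,F); box=np.zeros_like(m); box[:, int(uv[:,0].min())-10:int(uv[:,0].max())+10]=1; m*=box; m[int(uv[:,1].max())+10:]=0
    print(pi,round(1-np.minimum(gg,m).sum()/np.maximum(gg,m).sum(),3))
```

```text
t 46.5 tcp [ 572.3 -153.   184.2] yaw 103.5 w 39.2 F [-0.2 -0.6 -2.9] j [-0.33  0.39  1.57  0.    1.18 -2.14]
-8 0.329
-6 0.273
-4 0.222
-2 0.162
0 0.114
2 0.092
4 0.135
6 0.203
8 0.265
```

Run:
```python
from fitsc import *
Q=arm.capture("scene")
a=unproj(Q,(105/4+150,570/4+110),.104);b=unproj(Q,(308/4+150,507/4+110),.104)
d=b-a; print(a,b,np.linalg.norm(d),'yaw',np.degrees(np.arctan2(d[1],d[0]))-90,'mid',(a+b)/2)
a=unproj(Q,(150/4+150,712/4+110),0);b=unproj(Q,(333/4+150,648/4+110),0);d=b-a;print(np.degrees(np.arctan2(d[1],d[0]))-90,np.linalg.norm(d),(a+b)/2)
```

```text
[ 0.7291022 -0.1721093] [ 0.70158332 -0.06582041] 0.10979351147276008 yaw 14.515510991799317 mid [ 0.71534276 -0.11896486]
14.727178055356532 0.10730655334137669 [ 0.72606318 -0.11164029]
```

move_arm:
  deltas:
    - {"dx":-10,"dy":7,"dz":15,"spin":0,"claw":-1}
    - {"dx":-30,"dy":22,"dz":15,"spin":-7,"claw":-1}
    - {"dx":-48,"dy":35,"dz":15,"spin":-14,"claw":-1}
    - {"dx":-66,"dy":48,"dz":15,"spin":-21,"claw":-1}
    - {"dx":-84,"dy":61,"dz":15,"spin":-28,"claw":-1}
    - {"dx":-102,"dy":74,"dz":15,"spin":-35,"claw":-1}
    - {"dx":-114,"dy":84,"dz":0,"spin":-38.6,"claw":-1}
    - {"dx":-114,"dy":84,"dz":-20,"spin":-38.6,"claw":-1}
    - {"dx":-114,"dy":84,"dz":-35,"spin":-38.6,"claw":-1}
    - {"dx":-114,"dy":84,"dz":-35,"spin":-38.6,"claw":-1}
    - {"dx":-114,"dy":84,"dz":-35,"spin":-38.6,"claw":-1}
    - {"dx":-114,"dy":84,"dz":-35,"spin":-38.6,"claw":-1}
  force: 60

```text
time_s: 48.1
tool_pos: [0.4589, -0.0692, 0.1502]
tcp_rot: [0.844, 0.536, 0.002, 0.003]
wrist_force: [-0.5, -0.1, -3.3]
width: 0.0396
```

Run:
```python
from fitsc import *
s=st();Q=snap("scene","s25");overlay(Q['pixels'],Q,"ov25",s['tool_pos'],yaw(s),(165,110,255,220))
```

```text
t 48.1 tcp [458.9 -69.2 150.2] yaw 64.9 w 39.6 F [-0.5 -0.1 -3.3] j [-0.24  0.27  1.88 -0.    0.99 -1.37]
```

View pics/ov25.png

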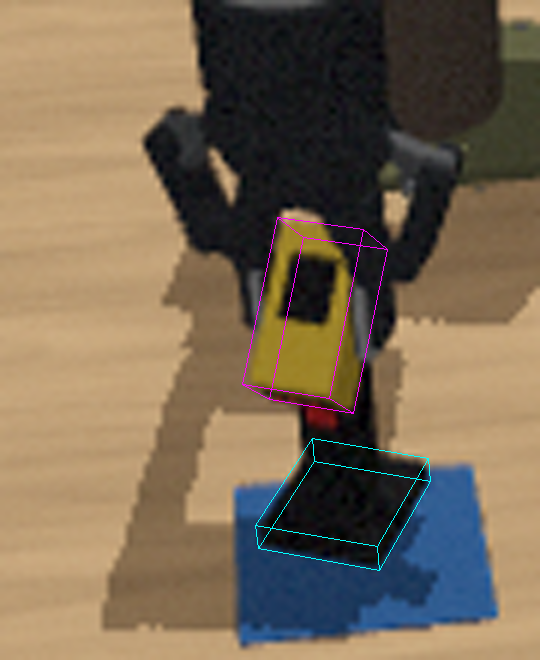

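move_arm:
  deltas:
    - {"dx":-0.5,"dy":0,"dz":-8,"spin":0,"claw":-1}
    - {"dx":-0.5,"dy":0,"dz":-14,"spin":0,"claw":-1}
    - {"dx":-0.5,"dy":0,"dz":-18,"spin":0,"claw":-1}
    - {"dx":-0.5,"dy":0,"dz":-20,"spin":0,"claw":-1}
    - {"dx":-0.5,"dy":0,"dz":-20,"spin":0,"claw":-1}
  force: 60

```text
time_s: 48.78
tool_pos: [0.4583, -0.0692, 0.1299]
tcp_rot: [0.844, 0.536, 0.002, 0.002]
wrist_force: [-0.2, 0.5, -3.6]
width: 0.0396
```

Not yet touching (still carrying weight); go down in small steps.

move_arm:
  deltas:
    - {"dx":0,"dy":0,"dz":-0.7,"spin":0,"claw":-1}
    - {"dx":0,"dy":0,"dz":-1.2,"spin":0,"claw":-1}
    - {"dx":0,"dy":0,"dz":-1.2,"spin":0,"claw":-1}
  force: 60

```text
time_s: 49.15
tool_pos: [0.4587, -0.0693, 0.1294]
tcp_rot: [0.844, 0.536, 0.002, 0.003]
wrist_force: [-1.5, -0.8, 4.7]
width: 0.0394
```

move_arm:
  deltas:
    - {"dx":0,"dy":0,"dz":0,"spin":0,"claw":-0.03}
    - {"dx":0,"dy":0,"dz":0,"spin":0,"claw":0.05}
    - {"dx":0,"dy":0,"dz":0,"spin":0,"claw":0.2}
    - {"dx":0,"dy":0,"dz":0,"spin":0,"claw":0.4}
    - {"dx":0,"dy":0,"dz":0,"spin":0,"claw":0.5}
    - {"dx":0,"dy":0,"dz":0,"spin":0,"claw":0.5}
    - {"dx":0,"dy":0,"dz":20,"spin":0,"claw":0.5}
    - {"dx":0,"dy":0,"dz":60,"spin":0,"claw":0.5}
    - {"dx":0,"dy":0,"dz":110,"spin":0,"claw":0.5}
    - {"dx":0,"dy":0,"dz":150,"spin":0,"claw":0.5}
    - {"dx":0,"dy":0,"dz":150,"spin":0,"claw":0.5}
    - {"dx":0,"dy":50,"dz":150,"spin":0,"claw":0.5}
    - {"dx":0,"dy":100,"dz":150,"spin":0,"claw":0.5}
    - {"dx":-20,"dy":150,"dz":150,"spin":0,"claw":0.5}
    - {"dx":-20,"dy":200,"dz":150,"spin":0,"claw":0.5}
    - {"dx":-20,"dy":260,"dz":150,"spin":0,"claw":0.5}
    - {"dx":-20,"dy":320,"dz":150,"spin":0,"claw":0.5}
    - {"dx":-20,"dy":380,"dz":150,"spin":0,"claw":0.5}
    - {"dx":-20,"dy":380,"dz":150,"spin":0,"claw":0.5}
    - {"dx":-20,"dy":380,"dz":150,"spin":0,"claw":0.5}
  force: 60

```text
time_s: 51.65
tool_pos: [0.4377, 0.3101, 0.2779]
tcp_rot: [0.844, 0.537, 0.0, 0.003]
wrist_force: [0.2, 0.4, 0.2]
width: 0.064
```

Run:
```python
from fitsc import *
s=st();Q=snap("scene","s26");T=snap("top","t26")
print(fithead([T],.45,-.065,-.44,.003),fithead([Q],.45,-.065,-.44,.003)); print(fit(T,'dr',(.497,.111),.107))
p=T['pixels']; cv2.imwrite("pics/t26c.png",cv2.resize(p[120:270,180:425,::-1],None,fx=3.2,fy=3.2,interpolation=cv2.INTER_CUBIC))
```

```text
t 51.65 tcp [437.7 310.1 277.9] yaw 64.9 w 64.0 F [0.2 0.4 0.2] j [ 0.54  0.24  1.55 -0.01  1.35 -0.59]
(array([451.1, -64.8, -25.6]), np.float64(0.091), [450]) (array([449.5, -66.6, -21.2]), np.float64(0.11), [492])
(array([497.7, 109.5]), np.float64(0.175), 155)
```

View pics/s26.png

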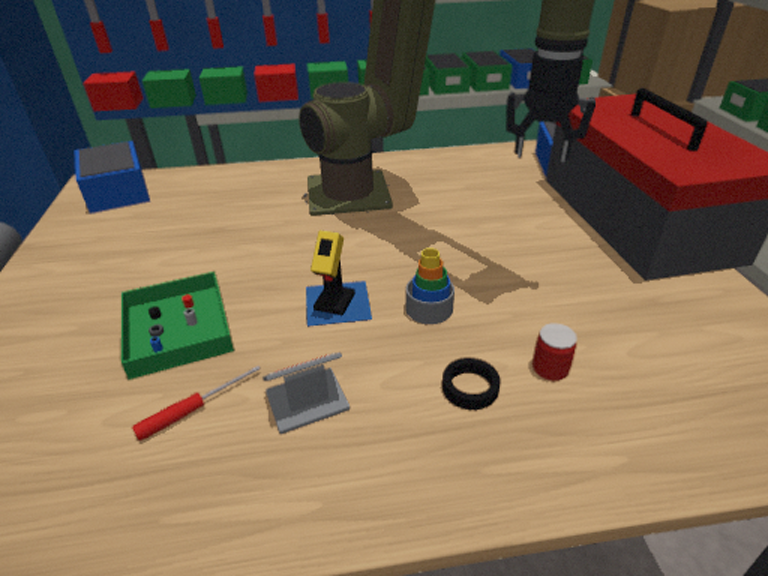

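View pics/t26c.png

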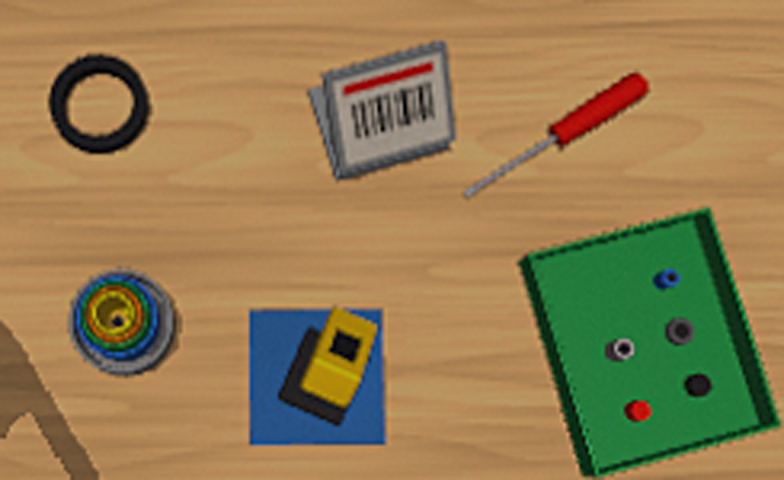

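```bash
python3 -c "
from cell import arm
print(arm.close_job())"
```

```text
the job is handed in; nothing more can be done
None
```

The job is handed in at about 52 s of the 192 s allowed, with every step done in the order asked. No knock of the tub or cups showed in the pictures.

- **Cups:** All four were there. They are nested blue, green, orange, yellow in the tub, each rim stepped above the next in the last pictures.
- **Brass fitting:** It is in the yellow cup, its black bore visible from above. The other five parts are still in the bin.
- **Scan:** I held the scanner still for over 2.5 s, with its reading spot within about 1 mm of the label by my estimate. It was square on to within about 1° and pitched by about 1–2°, which is near the limit of what the cameras can tell.
- **Putting back:** The scanner stands upright on the mat, about 4 mm from where it started. The tin, tape and screwdriver look unmoved in the pictures, and the arm is clear of everything.

**Readings that disagreed:**
- The two cameras differed by about 4–5° on the standing scanner's yaw; I went with the top view, which the foot edge supported.
- The scene camera read the nested cups' rims about 2–5 mm off in x, mostly because the outer vessels hid part of them; I used the top view there too.

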